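# Secure a cart wheel with washer and spring cotter

### The arm

A 6-joint arm with a two-finger parallel gripper is mounted at the origin on the work surface. World frame = base frame: x ahead of the robot, y to its left, z up, the work surface at z = 0. Lengths are in m, angles in rad, forces in N, time in s.
With the tool pointing down it reaches from about 0.375 to 0.9 m from the base axis. Payload 3.1 kg.
Tool frame: the origin (TCP) lies on the centre line of the jaws, within the pads' length; the fingertips stand 17 mm ahead of it and the grasp point (between the pads) lies 2 mm behind it; y points along the fingers, z is the direction in which the jaws open and shut, and the axes are right-handed (so a half turn about y gives the same grasp; the last joint's range is limited). The gripper opens to 85 mm and grips with 20 to 120 N. Pads are 22 mm wide; open, the fingers measure 114 mm over their backs; the gripper's body (76 mm by 85 mm) begins 54 mm behind the grasp point. The pads swing forward as they close: fully open they stand 13 mm farther back than shut.
Start: joints at [1.067, 0.527, 1.433, -0, 1.181, -0.178], TCP at [0.199, 0.592, 0.222] pointing down, gripper open.
Joint ranges: [-3.08, 3.08], [-0.75, 2.2], [0.22, 2.44], [-1.43, 4.57], [0, 2.65], [-2.85, 2.85]. Speed limits (rad/s): [2.79, 2.79, 3.14, 3.14, 3.14, 3.14].

### API

Orientations are given as a unit quaternion [x, y, z, w].
In Python, from station import manip gives the robot as it stands.
- The arm moves only by the shell command python3 -m handwheel 'ROWS' [FORCE]. ROWS is JSON, one flat list of numbers, 7 for each row, row after row: the shift along the tool's x, y, z in cm, then the turn, a rotation vector about the tool's x, y, z in rad, then the finger opening in cm, from 0 to 8.54. A call has 1 to 10 rows; each row is the pose to reach, as a shift and turn from the pose commanded when the call began, along the tool's axes at that moment; what a row does not reach only later rows make up. A row lasts 1/12 s, in which the tool goes at most 41.7 mm and 7.16 degrees, less where a joint would pass 70% of its speed; a pose out of reach is approached as far as the arm can. A call with a gripper value outside its range is refused whole. The fingers move at their own pace and stop on an object; FORCE is the grip in N (left out, the last holds). Time passes only in rows, so rows that repeat a pose let the fingers close. It gives the time, the measured TCP pose, the force and the opening at its end, in the units of the state.
- manip.sense(): the state, without advancing time (a new reading comes with each control period).
- manip.snapshot(name): name is "side" or "top" or "wrist"; returns a dict with "frame" (400x640x3 uint8, red, green, blue), "depth" (400x640 float32, m along the optical axis (not along the pixel's ray), 0 where there is no reading), "camera_matrix" (3x3 intrinsics, pixels), "k1" (the pictures are not rectified: a ray, as slopes to the right and down, at radius r is drawn at 1 + k1 r^2 times it, then the intrinsics apply), "rvec" (rotation vector, rad) and "tvec" (3), from world to camera coordinates, as OpenCV has them. Camera axes: x right, y down, z forward; pixel columns grow to the right and rows downward; lengths in m; the calibration is good to about 2 mm. A picture is of the moment at which its call begins.
- manip.sign_off(): hands the job in, once; it reports no verdict.
The state is a dict: "t": time; "q": joint angles; "qd": joint speeds; "tau": joint torques, N m; "tcp_pos": TCP position; "tool_rot": TCP orientation; "force": force on the tool from outside, world axes, zero at the start; "ft_torque": the same for the moment, N m; "finger_gap": opening from 0.0 (shut) to 1.0 (fully open).
Only numpy, scipy, OpenCV 4.12 (cv2) and the standard library are available. Lean on these libraries where they do the work, as an engineer would, in place of code of your own. Each camera call takes 0.05 s, during which the arm holds its last target.

### The job

Secure the wheel on its axle: put the washer over the axle end so that it lies flat on the wheel's hub, then push the straight leg of the spring cotter through the axle's cross hole until its bow snaps over the axle. Feel for the hole and do not ram the cotter against the axle, leave the other things on the bench where they are, and let go.

Things in the scene. Friction and masses are not known exactly. Their poses are not given: they have to be found in the camera images.
- bracket: Fixed dark steel flange (130 mm square) bolted to the bench, carrying a 200 mm tyred wheel lying flat and an upright steel axle, 22 mm thick, through its middle. Origin on the axle's axis at bench height, z up. Its x axis is the direction of the axle's cross hole: level, 7 mm wide, straight through the axle's middle, open at both ends (push in along +x or -x).
- hub_face (a point): Centre of the hub's upper face, on the axle's axis, 110 mm above the bench; hub 44 mm across, tyre top 12 mm lower. The axle stands out 24 to 38 mm above this face: it differs each time and is NOT given here. The cross hole's middle is always 13 mm below the axle's flat end (bevel 1.5 mm), so 11 to 25 mm above this face: feel for it. Hand forces do not shift the axle.
- washer_mid (a point): Centre (half-way up) of the loose thick steel washer that starts flat on the bench: 44 mm outside, 26 mm inside diameter, 5 mm thick.
- clip_eye (a point): Centre (half-way up) of the grip eye of a loose spring cotter (R clip, 5 mm wire), at first flat on the bench. Eye: two turns, 30 mm long in x, 25 mm wide in y, flat sides along x, 10 mm high. Legs run to +x, their middle 2.5 mm above its underside: straight leg at y = -10 mm, end at x = 74 mm bevelled 0.8 mm; bowed leg beside it on +y, flared tip at x = 66 mm.
- clip_seat (a point): Point on the middle of the cotter's straight leg that comes to lie on the axle's axis once the bow has snapped over: 36 mm ahead of the eye's centre along x, at y = -10 mm, 2.5 mm above the cotter's underside. Its x axis points along the leg to the tip.
- bow (a joint): Spread of the cotter's springy bowed leg: 0 rad relaxed; up to about 0.12 while it rides over the axle, which takes some 5 to 10 N of push along the leg and then suddenly eases; about 0.02 when it has snapped over.
- grease_tin: Bystander: plain tin 72 mm across, 75 mm high, origin under its centre.
- spanner: Bystander: steel spanner 190 mm long lying on the bench.
- parts_tray: Bystander: black tray of bolts 110 by 150 by 35 mm, origin under its centre.
There are look-alikes about, which are no part of the job. Leave any orange, red or yellow look-alike of the part that bears clip_eye alone.

How it is judged:
On the way, in this order (a step that is already met when the one before it is completed fails the run):
1. the washer lies flat on the hub, around the axle (horizontal distance between washer_mid and hub_face below 0.004 m and z of washer_mid in the frame of hub_face below 0.005 m and angle between washer_mid's own z axis and vertical below 0.1 rad), for 0.2 s.
2. the cotter's leg is through the cross hole and its bow has snapped over the axle (horizontal distance between clip_seat and hub_face below 0.005 m and z of clip_seat in the frame of hub_face between 0.007 and 0.029 m and angle between the x axis of clip_seat and the x axis of bracket, either way round below 0.3 rad and value of joint bow below 0.06 rad), for 0.2 s.
At the end, for the whole second after the job is handed in: Washer flat on the hub around the axle (within 4 mm); cotter's leg through the cross hole, seat point within 5 mm of the axle's axis, 7 to 29 mm above the hub face, within 0.3 rad of the hole; bow snapped over (spread under 0.06 rad); cotter at rest, released (all of step 1 and all of step 2 and linear speed of clip below 0.03 m/s); the robot touches nothing.
It fails at once if the cotter was rammed against the axle or wheel with more than 30 N (contact force between clip and bracket above 30 N).
It fails at once if a bystander was shifted by more than 30 mm (distance of any of grease_tin, spanner, parts_tray from where it was at the start of the episode above 0.03 m).
It also fails if it takes over 72 s, if anything falls off the work surface, if the arm or the gripper's body presses on something with over 40 N, if the wrist force passes 120 N, or if a joint passes its speed limit or range.

## Working session

There is one attempt and no reset: what is moved stays moved. The work goes in short steps, Python scripts to look and compute and a shell command to move; the robot and the scene stay as the last step left them, time stands still between calls to the robot, and variables do not carry over. Pictures are saved under pics/ and viewed, and the job is handed in when it is done.

```bash
ls; mkdir -p pics; cat > h.py <<'E'
import numpy as np, cv2, json
from station import manip
from scipy.spatial.transform import Rotation as R
def snap(n,fn=None):
    s=manip.snapshot(n)
    if fn: cv2.imwrite('pics/'+fn, s['frame'][:,:,::-1])
    return s
def cam(s):
    M=R.from_rotvec(np.array(s['rvec']).ravel()).as_matrix(); t=np.array(s['tvec']).ravel()
    return M,t
def slopes(s,uv):
    K=np.array(s['camera_matrix']); uv=np.atleast_2d(np.array(uv,float))
    d=np.stack([(uv[:,0]-K[0,2])/K[0,0],(uv[:,1]-K[1,2])/K[1,1]],1)
    x=d.copy()
    for _ in range(20):
        x=d/(1+s['k1']*(x**2).sum(1,keepdims=True))
    return x
def toplane(s,uv,z):
    M,t=cam(s); x=slopes(s,uv); r=np.c_[x,np.ones(len(x))]@M; c=-M.T@t
    return c+r*((z-c[2])/r[:,2])[:,None]
def todepth(s,uv,d):
    M,t=cam(s); x=slopes(s,uv); p=np.c_[x,np.ones(len(x))]*np.array(d).reshape(-1,1)
    return (p-t)@M
def cloud(s):
    v,u=np.mgrid[0:400,0:640]; 
    return todepth(s,np.c_[u.ravel(),v.ravel()],s['depth'].ravel()).reshape(400,640,3)
def proj(s,P):
    M,t=cam(s); p=np.atleast_2d(P)@M.T+t; x=p[:,:2]/p[:,2:]; x=x*(1+s['k1']*(x**2).sum(1,keepdims=True))
    K=np.array(s['camera_matrix']); return x*[K[0,0],K[1,1]]+[K[0,2],K[1,2]]
def tool():
    st=manip.sense(); return np.array(st['tcp_pos']),R.from_quat(st['tool_rot']).as_matrix(),st
E
python3 - <<'E'
from h import *
for n in ['side','top','wrist']:
    s=snap(n,n+'0.png'); M,t=cam(s); print(n,-M.T@t,M[2],s['k1'],np.array(s['camera_matrix'])[0])
p,m,st=tool();print(p,m,st)
E
```

```text
pics
side [0.28714527 0.72708635 1.05520767] [ 0.1650598  -0.59977135 -0.78296206] -0.03962826982504617 [475.33234772   0.         315.52909575]
top [ 0.26043575 -0.0306583   1.32038414] [ 0.21056123 -0.01235945 -0.97750254] 0.03592512857072309 [475.68447485   0.         321.19235692]
wrist [0.13212223 0.6146908  0.37444751] [ 0.25867669 -0.09057322 -0.9617083 ] -0.013116206585086903 [280.89060669   0.         320.58376668]
[0.19912878 0.5918108  0.22154397] [[ 9.47728135e-01 -8.37503605e-04  3.19077860e-01]
 [-3.19078813e-01 -1.52838411e-03  9.47726952e-01]
 [-3.06051208e-04 -9.99998481e-01 -1.71572228e-03]] {'t': 0.15, 'q': array([ 1.06750719e+00,  5.28265806e-01,  1.43362804e+00, -3.78329853e-06,
        1.18144161e+00, -1.78530611e-01]), 'qd': array([-0.00089969, -0.00093037, -0.00332782, -0.00129483, -0.00043403,
        0.00048864]), 'tau': array([ 4.37718481e-04, -4.42744803e+01, -1.78276491e+01, -2.90713433e-04,
        5.56701169e-03, -3.58247473e-05]), 'tcp_pos': array([0.19912878, 0.5918108 , 0.22154397]), 'tool_rot': array([ 0.69838604, -0.11451987,  0.11411017, -0.69722379]), 'force': array([-0.72332676, -0.54139517,  0.5618157 ]), 'ft_torque': array([ 0.02486738,  0.0435034 , -0.00830104]), 'finger_gap': 1.0018720105729246}
```

View pics/side0.png

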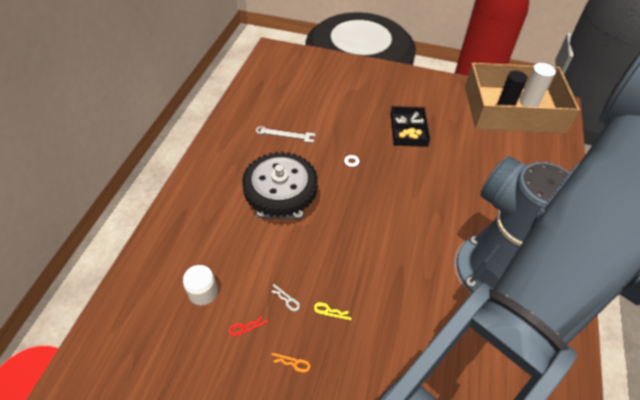

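View pics/top0.png

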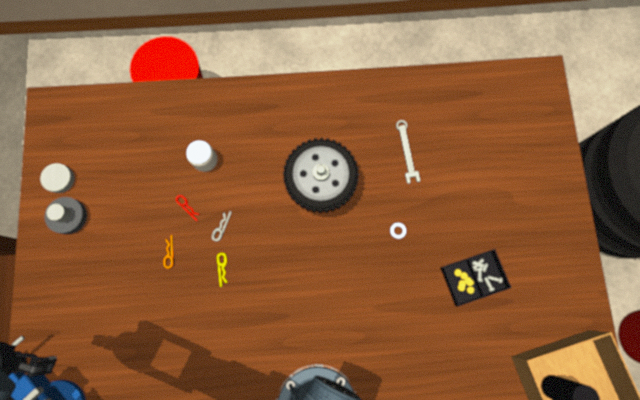

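View pics/wrist0.png

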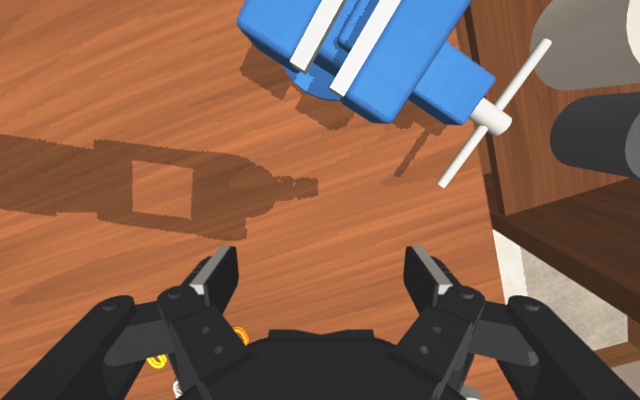

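The top view shows the wheel at (321,172), the washer at (398,230), the grey cotter at (221,226), the tin at (201,156), the spanner at (407,150) and the tray at (475,277). The coloured clips are at (187,207), (168,252) and (222,269). Next I'll zoom in and measure.

```bash
python3 - <<'E'
from h import *
s=manip.snapshot('top'); f=s['frame'][:,:,::-1].copy(); d=manip.snapshot('side'); g=d['frame'][:,:,::-1].copy()
def crop(f,u,v,w,k): return cv2.resize(f[v-w:v+w,u-w:u+w],None,fx=k,fy=k,interpolation=cv2.INTER_CUBIC)
a=np.hstack([crop(f,221,226,25,7),crop(f,398,230,25,7)]); b=np.hstack([crop(g,284,297,25,7),crop(g,281,180,25,7)])
cv2.imwrite('pics/crop.png',cv2.resize(np.vstack([a,b]),(600,600)))
cv2.imwrite('pics/crop2.png',crop(f,321,172,40,7))
C=cloud(s)
h=cv2.cvtColor(s['frame'],cv2.COLOR_RGB2HSV)
def blob(s,u,v,w):
    h=cv2.cvtColor(s['frame'],cv2.COLOR_RGB2HSV); m=((h[...,1]<80)&(h[...,2]>110)).astype(np.uint8)
    k=np.zeros_like(m); k[v-w:v+w,u-w:u+w]=1; return m&k
for s_,n,u,v in [(s,'top',398,230),(d,'side',351,160)]:
    m=blob(s_,u,v,14); c=max(cv2.findContours(m,cv2.RETR_EXTERNAL,cv2.CHAIN_APPROX_NONE)[0],key=cv2.contourArea)
    e=cv2.fitEllipse(c); print(n,e,toplane(s_,e[0],.0035))
# depth axle / hub
for (u,v) in [(321,172),(321,166),(335,172),(308,172),(345,172),(398,224),(440,220)]:
    print(u,v,C[v,u])
m=blob(s,221,226,22); v,u=np.nonzero(m); P=toplane(s,np.c_[u,v],.003); print(len(u),P.mean(0),P.min(0),P.max(0))
_,_,vt=np.linalg.svd((P-P.mean(0))[:,:2]); print(vt)
E
```

```text
top ((397.8088073730469, 230.12745666503906), (16.281644821166992, 16.802398681640625), 119.70037078857422) [[ 0.44929362 -0.2553896   0.0035    ]]
side ((351.47869873046875, 160.41763305664062), (11.602721214294434, 15.490920066833496), 94.06266784667969) [[ 0.44814081 -0.25618884  0.0035    ]]
321 172 [ 0.59426623 -0.05041683  0.13662489]
321 166 [ 0.61036852 -0.05149532  0.13647971]
335 172 [ 0.60297227 -0.08833454  0.09681554]
308 172 [ 0.60816631 -0.01647121  0.09562742]
345 172 [ 0.60107661 -0.11491454  0.09714791]
398 224 [ 0.46654406 -0.25771945  0.00326829]
440 220 [ 0.47062869 -0.37696326 -0.0004774 ]
206 [0.49219102 0.23695487 0.003     ] [0.45543528 0.20818091 0.003     ] [0.53538856 0.26280258 0.003     ]
[[-0.87061132  0.49197148]
 [ 0.49197148  0.87061132]]
```

View pics/crop.png

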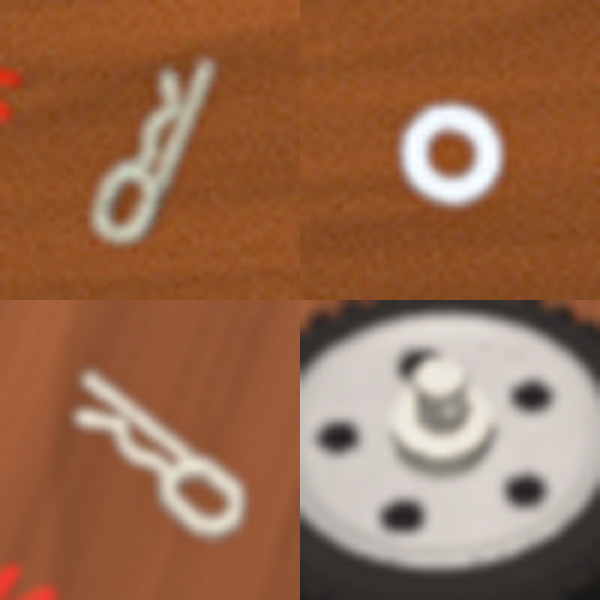

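View pics/crop2.png

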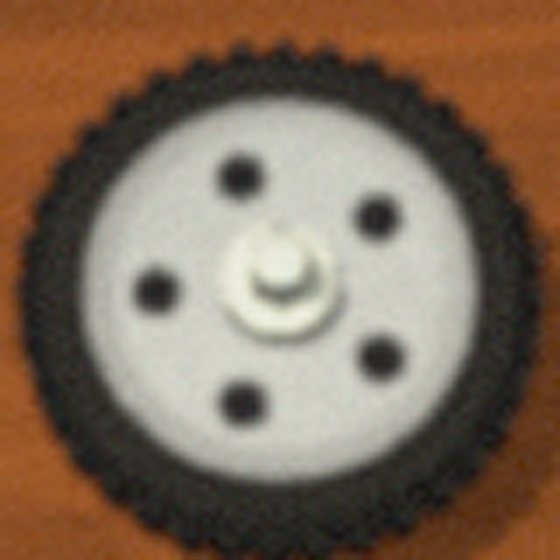

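```bash
cat >> h.py <<'E'
def plan(P,yawz=None,tilt=None):
    """row (cm, rotvec) to bring TCP to P; yawz = world angle of tool z (tool y down)"""
    p,m,st=tool(); d=m.T@(np.array(P)-p)*100; r=np.zeros(3)
    if yawz is not None:
        best=None
        for a in (yawz,yawz+np.pi):
            z=np.array([np.cos(a),np.sin(a),0]); y=np.array([0,0,-1.]); x=np.cross(y,z)
            q=R.from_matrix(m.T@np.stack([x,y,z],1)).as_rotvec()
            if best is None or np.linalg.norm(q)<np.linalg.norm(best): best=q
        r=best
    print('row',np.round(d,2),np.round(r,3),'| tcp',np.round(p,4),'t',st['t'],'F',np.round(st['force'],2),'q',np.round(st['q'],2),'gap',round(st['finger_gap'],3))
E
python3 - <<'E'
from h import *
plan([.42,.2,.24]); plan([.449,-.256,.12])
E
```

```text
row [ 33.43  -1.79 -30.11] [0. 0. 0.] | tcp [0.1992 0.592  0.2218] t 0.25 F [ 0.49 -0.19 -0.5 ] q [ 1.07  0.53  1.43  0.    1.18 -0.18] gap 1.0
row [ 50.74  10.25 -72.39] [0. 0. 0.] | tcp [0.1992 0.592  0.2218] t 0.25 F [ 0.49 -0.19 -0.5 ] q [ 1.07  0.53  1.43  0.    1.18 -0.18] gap 1.0
```

```bash
python3 -m handwheel '[33.4,-1.8,-30.1,0,0,0,8.5, 33.4,-1.8,-30.1,0,0,0,8.5, 33.4,-1.8,-30.1,0,0,0,8.5, 33.4,-1.8,-30.1,0,0,0,8.5, 33.4,-1.8,-30.1,0,0,0,8.5, 33.4,-1.8,-30.1,0,0,0,8.5, 33.4,-1.8,-30.1,0,0,0,8.5, 33.4,-1.8,-30.1,0,0,0,8.5, 33.4,-1.8,-30.1,0,0,0,8.5, 33.4,-1.8,-30.1,0,0,0,8.5]' 30; python3 - <<'E'
from h import *
plan([.449,-.256,.10])
s=snap('wrist','w1.png'); M,t=cam(s); p,m,st=tool(); print('cam in tool',m.T@(-M.T@t-p), 'axes in tool (cols cam xyz)',m.T@M.T)
E
```

```text
t: 1.08
tcp_pos: [0.4042, 0.2277, 0.2393]
tool_rot: [-0.698, 0.114, -0.114, 0.698]
force: [0.7, -0.2, -0.0]
finger_gap: 0.995
row [ 19.67  13.92 -44.42] [0. 0. 0.] | tcp [0.4042 0.2277 0.2393] t 1.0833 F [ 0.68 -0.18 -0.01] q [ 0.27  0.29  1.8   0.    1.05 -0.97] gap 0.995
cam in tool [-0.0767262  -0.1530603   0.00319325] axes in tool (cols cam xyz) [[-0.00462664  0.96324779  0.26857454]
 [-0.00170545 -0.26858462  0.96325458]
 [ 0.99998784  0.00399859  0.00288542]]
```

View pics/w1.png

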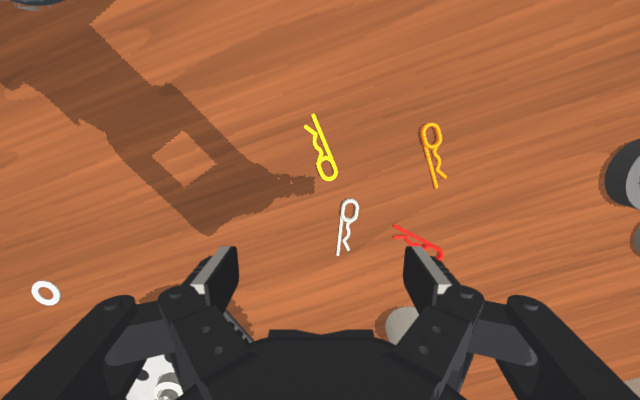

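The wrist picture shows the grey cotter with its eye at (349,210) and leg tip at (338,255), and the washer at (45,293). I'll measure the clip from here.

```bash
python3 - <<'E'
from h import *
s=manip.snapshot('wrist'); f=s['frame']; h=cv2.cvtColor(f,cv2.COLOR_RGB2HSV)
m=((h[...,1]<70)&(h[...,2]>120)).astype(np.uint8); k=np.zeros_like(m); k[190:265,325:375]=1; m&=k
cv2.imwrite('pics/w1c.png',cv2.resize(np.hstack([f[190:265,320:380,::-1],cv2.cvtColor(m[190:265,320:380]*255,cv2.COLOR_GRAY2BGR)]),None,fx=6,fy=6,interpolation=cv2.INTER_CUBIC))
v,u=np.nonzero(m); print(len(u),u.min(),u.max(),v.min(),v.max())
cs,hi=cv2.findContours(m,cv2.RETR_CCOMP,cv2.CHAIN_APPROX_NONE)
for c,hh in zip(cs,hi[0]):
    print(len(c),cv2.contourArea(c),hh, c.reshape(-1,2).mean(0))
    if hh[3]>=0 and cv2.contourArea(c)>15: print('hole', toplane(s,c.reshape(-1,2).mean(0),.005))
E
```

```text
492 340 362 193 250
187 525.5 [-1 -1  1 -1] [347.98395722 223.02673797]
40 147.0 [-1 -1 -1  0] [352.65 204.05]
hole [[0.46846674 0.24913449 0.005     ]]
```

View pics/w1c.png

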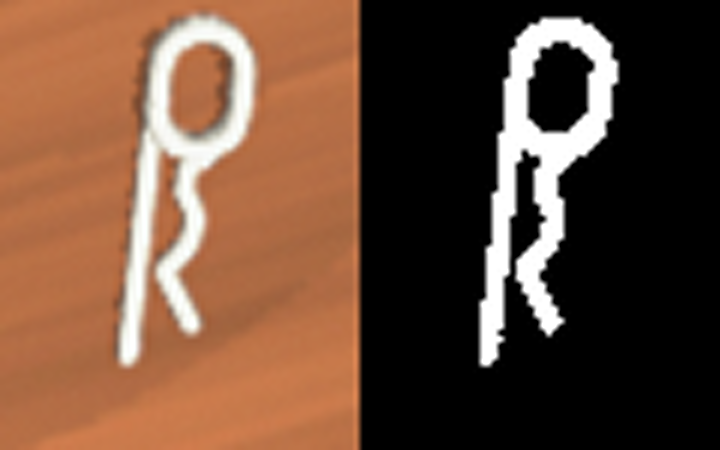

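```bash
python3 -m handwheel '[19.7,9,-44.4,0,0,0,8.5, 19.7,9,-44.4,0,0,0,8.5, 19.7,9,-44.4,0,0,0,8.5, 19.7,9,-44.4,0,0,0,8.5, 19.7,9,-44.4,0,0,0,8.5, 19.7,9,-44.4,0,0,0,8.5, 19.7,9,-44.4,0,0,0,8.5, 19.7,9,-44.4,0,0,0,8.5, 19.7,9,-44.4,0,0,0,8.5, 19.7,9,-44.4,0,0,0,8.5]'; python3 - <<'E'
from h import *
plan([.449,-.256,.15])
E
```

```text
t: 2.02
tcp_pos: [0.4416, -0.1797, 0.1627]
tool_rot: [-0.698, 0.114, -0.114, 0.698]
force: [0.6, -0.1, -0.5]
finger_gap: 0.996
row [ 3.13  1.27 -6.99] [0. 0. 0.] | tcp [ 0.4416 -0.1797  0.1627] t 2.0167 F [ 0.58 -0.15 -0.48] q [-0.62  0.42  1.86  0.    0.86 -1.87] gap 0.996
```

```bash
python3 -m handwheel '[0,1,-2,0,0,0,8.5, 0,1,-2,0,0,0,8.5, 0,1,-2,0,0,0,6, 0,1,-2,0,0,0,6]'; python3 - <<'E'
from h import *
plan([.449,-.256,.05])
s=snap('wrist','w2.png'); f=s['frame']; h=cv2.cvtColor(f,cv2.COLOR_RGB2HSV)
m=((h[...,1]<70)&(h[...,2]>120)).astype(np.uint8)
for c in cv2.findContours(m,cv2.RETR_EXTERNAL,cv2.CHAIN_APPROX_NONE)[0]:
    if cv2.contourArea(c)>200 and len(c)>5: e=cv2.fitEllipse(c); print(e,toplane(s,e[0],.004))
E
```

```text
t: 2.35
tcp_pos: [0.4349, -0.196, 0.153]
tool_rot: [-0.697, 0.115, -0.114, 0.698]
force: [-0.7, 0.9, -0.0]
finger_gap: 0.742
row [ 3.26 10.29 -5.24] [0. 0. 0.] | tcp [ 0.4349 -0.196   0.153 ] t 2.35 F [-0.69  0.87 -0.03] q [-0.66  0.44  1.87  0.    0.84 -1.91] gap 0.742
((467.5137634277344, 368.293212890625), (10.709321975708008, 58.21992874145508), 144.4119110107422) [[ 0.73820589 -0.08755485  0.004     ]]
((564.7750244140625, 302.8598327636719), (84.09725952148438, 139.89169311523438), 120.8115005493164) [[0.67549389 0.04834328 0.004     ]]
((402.7740783691406, 263.2157287597656), (12.747745513916016, 54.05295181274414), 153.94752502441406) [[ 0.55477516 -0.13289747  0.004     ]]
((238.4443359375, 263.2965087890625), (13.24979019165039, 53.09978103637695), 25.64845848083496) [[ 0.49210851 -0.31923808  0.004     ]]
((275.2684631347656, 213.50680541992188), (36.432029724121094, 38.48550796508789), 119.69629669189453) [[ 0.44758115 -0.25472489  0.004     ]]
((48.17292404174805, 180.07760620117188), (26.29442596435547, 43.77054214477539), 139.04698181152344) [[ 0.33057617 -0.48011885  0.004     ]]
((9.216497421264648, 146.6579132080078), (30.663738250732422, 41.38554763793945), 139.8432159423828) [[ 0.28500429 -0.50007885  0.004     ]]
```

View pics/w2.png

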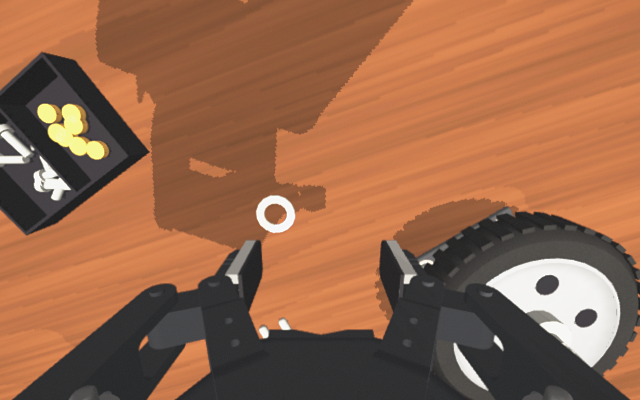

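```bash
python3 -m handwheel '[3.2,5,-5.2,0,0,0,6, 3.2,10,-5.2,0,0,0,6, 3.2,12.2,-5.2,0,0,0,6, 3.2,12.9,-5.2,0,0,0,6, 3.2,12.9,-5.2,0,0,0,6, 3.2,12.9,-5.2,0,0,0,6, 3.2,12.9,-5.2,0,0,0,6]'; python3 - <<'E'
from h import *
plan([.448,-.2553,.017])
s=snap('wrist','w3.png')
E
```

```text
t: 2.98
tcp_pos: [0.4497, -0.256, 0.0255]
tool_rot: [0.698, -0.113, 0.114, -0.698]
force: [-0.1, -0.4, 0.3]
finger_gap: 0.704
row [-0.18  0.84  0.02] [0. 0. 0.] | tcp [ 0.4497 -0.256   0.0255] t 2.9833 F [-0.1  -0.42  0.3 ] q [-0.73  0.71  1.85  0.    0.59 -1.98] gap 0.704
```

View pics/w3.png

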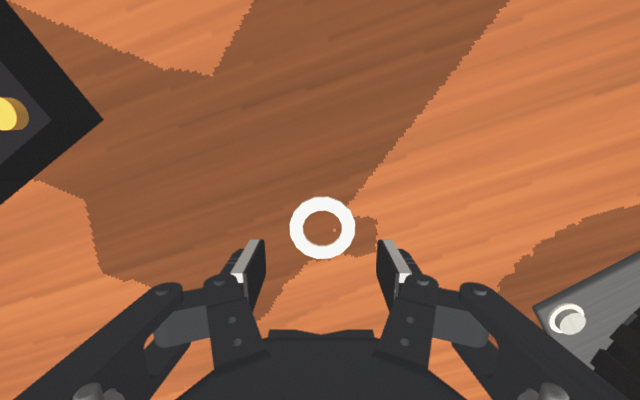

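```bash
python3 -m handwheel '[-0.2,0.6,0,0,0,0,5.5, -0.2,0.8,0,0,0,0,5.5, -0.2,0.9,0,0,0,0,5.5, -0.2,0.9,0,0,0,0,5.5, -0.2,0.9,0,0,0,0,5.5]'; python3 -m handwheel '[0,0.1,0,0,0,0,5.5, 0,0.2,0,0,0,0,5.5, 0,0.2,0,0,0,0,5.5,0,0.2,0,0,0,0,5.5]';  python3 - <<'E'
from h import *
plan([.448,-.2553,.017])
E
```

```text
t: 3.45
tcp_pos: [0.4471, -0.2564, 0.0154]
tool_rot: [0.698, -0.114, 0.114, -0.698]
force: [1.3, -1.0, -0.4]
finger_gap: 0.648
t: 3.78
tcp_pos: [0.4469, -0.2563, 0.013]
tool_rot: [-0.698, 0.114, -0.114, 0.698]
force: [-0.7, 0.8, -0.0]
finger_gap: 0.644
row [ 0.07 -0.4   0.13] [0. 0. 0.] | tcp [ 0.4469 -0.2563  0.013 ] t 3.7833 F [-0.71  0.75 -0.03] q [-0.74  0.73  1.85  0.    0.56 -1.98] gap 0.644
```

```bash
python3 -m handwheel '[0,0,0,0,0,0,4.8, 0,0,0,0,0,0,4.8,0,0,0,0,0,0,4.8]' 30; python3 -m handwheel '[0,0,0,0,0,0,3.5, 0,0,0,0,0,0,3.5,0,0,0,0,0,0,3.5,0,0,0,0,0,0,3.5]' 30;  python3 - <<'E'
from h import *
plan([.448,-.2553,.017])
s=snap('wrist','w4.png')
E
```

```text
t: 4.03
tcp_pos: [0.447, -0.2563, 0.0131]
tool_rot: [-0.698, 0.114, -0.114, 0.698]
force: [0.1, -0.3, 1.0]
finger_gap: 0.561
t: 4.37
tcp_pos: [0.447, -0.2563, 0.0131]
tool_rot: [0.698, -0.114, 0.114, -0.698]
force: [1.4, -0.4, 0.6]
finger_gap: 0.412
row [ 0.06 -0.39  0.12] [0. 0. 0.] | tcp [ 0.447  -0.2563  0.0131] t 4.3667 F [ 1.39 -0.45  0.62] q [-0.74  0.73  1.85 -0.    0.56 -1.98] gap 0.412
```

View pics/w4.png

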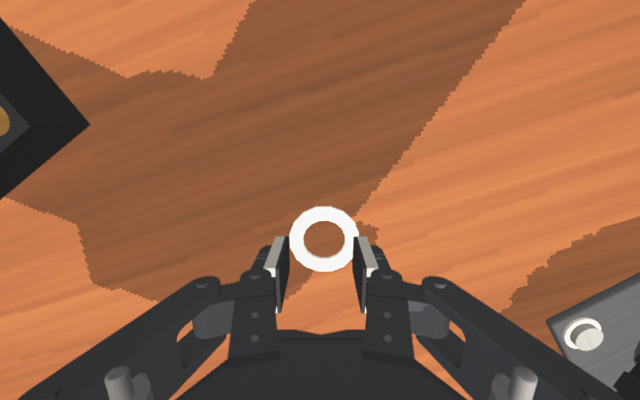

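```bash
python3 - <<'E'
from h import *
p,m,st=tool(); s=manip.snapshot('wrist')
for y in (-.002,0,.013,.017):
  for z in (-.0175,0,.0175):
    print(y,z,proj(s,p+m@np.array([0,y,z])).round(0), proj(s,p+m@np.array([-.011,y,z])).round(0))
print(proj(s,[[.448,-.2553,.005]]))
C=cloud(s)
for v in range(230,330,8):
  print(v,[np.round(m.T@(C[v,u]-p)*1000,0) for u in (275,281,287,355,361,367)])
E
```

```text
-0.002 -0.0175 [[291. 246.]] [[290. 228.]]
-0.002 0 [[321. 246.]] [[321. 228.]]
-0.002 0.0175 [[351. 246.]] [[351. 228.]]
0 -0.0175 [[291. 244.]] [[291. 227.]]
0 0 [[321. 244.]] [[321. 227.]]
0 0.0175 [[350. 244.]] [[351. 227.]]
0.013 -0.0175 [[293. 236.]] [[293. 219.]]
0.013 0 [[321. 236.]] [[321. 219.]]
0.013 0.0175 [[348. 236.]] [[349. 219.]]
0.017 -0.0175 [[294. 233.]] [[294. 217.]]
0.017 0 [[321. 233.]] [[321. 217.]]
0.017 0.0175 [[348. 233.]] [[348. 217.]]
[[322.85350773 239.72446227]]
230 [array([ -4.,  12., -29.]), array([ -4.,  12., -25.]), array([ -4.,  13., -21.]), array([-6.,  6., 21.]), array([-4., 12., 25.]), array([-4., 11., 29.])]
238 [array([-11., -17., -24.]), array([-11., -17., -21.]), array([-12., -18., -18.]), array([-11., -17.,  18.]), array([-12., -18.,  21.]), array([ 1., 11., 29.])]
246 [array([-11., -27., -22.]), array([-12., -27., -20.]), array([ -8., -19., -18.]), array([ -9., -22.,  17.]), array([-12., -29.,  19.]), array([-12., -27.,  23.])]
254 [array([-11., -35., -21.]), array([-12., -35., -18.]), array([ -4., -20., -18.]), array([ -6., -24.,  17.]), a
[... 834 characters left out ...]
ay([  2., -47.,  17.]), array([ -2., -53.,  19.])]
302 [array([  3., -51., -19.]), array([  6., -46., -18.]), array([ 48.,  12., -23.]), array([49., 12., 23.]), array([  5., -48.,  17.]), array([  1., -54.,  19.])]
310 [array([  6., -52., -19.]), array([ 56.,  13., -28.]), array([ 55.,  12., -23.]), array([55., 12., 23.]), array([  9., -48.,  18.]), array([-17., -83.,  14.])]
318 [array([-18., -87., -13.]), array([ 62.,  13., -28.]), array([ 61.,  12., -24.]), array([61., 12., 24.]), array([61., 12., 28.]), array([-18., -87.,  13.])]
326 [array([-17., -90., -12.]), array([ 68.,  12., -28.]), array([ 68.,  12., -24.]), array([68., 12., 24.]), array([69., 13., 28.]), array([-18., -90.,  12.])]
```

```bash
python3 - <<'E'
from h import *
p,m,st=tool(); s=manip.snapshot('wrist'); C=(cloud(s)-p)@m
for u in range(283,296,2):
  print(u,[(v,)+tuple(np.round(C[v,u]*1000).astype(int)) for v in range(226,330,6) if abs(C[v,u,2])<.03 and C[v,u,1]<.004])
f=s['frame']; cv2.imwrite('pics/w4c.png',cv2.resize(f[200:340,240:400,::-1],None,fx=5,fy=4.2))
E
```

```text
283 [(238, np.int64(-12), np.int64(-18), np.int64(-20)), (244, np.int64(-12), np.int64(-25), np.int64(-19)), (250, np.int64(-12), np.int64(-32), np.int64(-18)), (256, np.int64(-10), np.int64(-34), np.int64(-18)), (262, np.int64(-7), np.int64(-34), np.int64(-18)), (268, np.int64(-5), np.int64(-36), np.int64(-18)), (274, np.int64(-2), np.int64(-36), np.int64(-18)), (280, np.int64(1), np.int64(-37), np.int64(-18)), (286, np.int64(4), np.int64(-38), np.int64(-18)), (292, np.int64(6), np.int64(-39), np.int64(-18)), (298, np.int64(9), np.int64(-39), np.int64(-18))]
285 [(238, np.int64(-12), np.int64(-18), np.int64(-19)), (244, np.int64(-12), np.int64(-25), np.int64(-18)), (250, np.int64(-10), np.int64(-28), np.int64(-17)), (256, np.int64(-6), np.int64(-27), np.int64(-18)), (262, np.int64(-3), np.int64(-28), np.int64(-18)), (268, np.int64(-1), np.int64(-29), np.int64(-18)), (274, np.int64(2), np.int64(-30), np.int64(-18)), (280, np.int64(5), np.int64(-31), np.int64(-18)), (286, np.int64(7), np.int64(-32), np.int64(-18))]
287 [(238, np.int64(-11), np.int64(-16), np.int64(-18)), (244, np.int64(-8), np.int64(-18), np.int64(-18)), (250, np.int64(-6), np.int64(-19), np.int64(-18)), (256, np.int64(-2), np.int64(-19), np.int64(-18)), (262, np.int64(0), np.int64(-22), np.int64(-18)), (268, np.int64(3), np.int64(-22), np.int64(-18)), (274, np.int64(7), np.int64(-22), np.int64(-18)), (280, np.int64(9), np.int64(-23), np.int64(-18))]
289 [(256, np.int64(1), np.int64(-12), np.int64(-18)), (262, np.int64(5), np.int64(-13), np.int64(-18)), (268, np.int64(8), np.int64(-14), np.int64(-18))]
291 []
293 []
295 []
```

View pics/w4c.png

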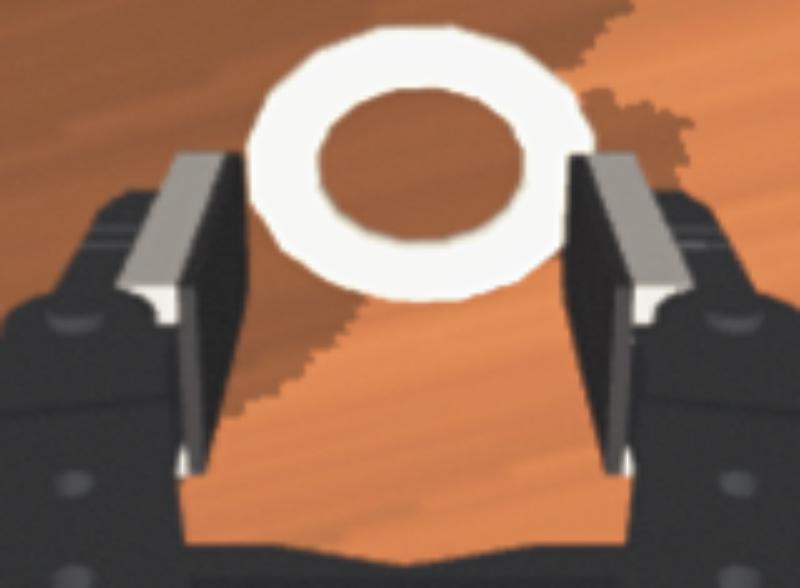

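The depth shows the pad tips about 12 mm behind the reported TCP, not ahead of it. That explains why they closed above the washer. I'll reopen and creep down, feeling for the bench.

```bash
python3 -m handwheel '[0.1,0,0.1,0,0,0,5.5, 0.1,0,0.1,0,0,0,5.5,0.1,0,0.1,0,0,0,5.5,0.1,0,0.1,0,0,0,5.5]'; python3 -m handwheel '[0,0.4,0,0,0,0,5.5, 0,0.8,0,0,0,0,5.5,0,1.2,0,0,0,0,5.5,0,1.2,0,0,0,0,5.5]';python3 -m handwheel '[0,0.2,0,0,0,0,5.5, 0,0.4,0,0,0,0,5.5,0,0.6,0,0,0,0,5.5,0,0.6,0,0,0,0,5.5]'; python3 - <<'E'
from h import *
p,m,st=tool(); s=snap('wrist','w5.png'); C=(cloud(s)-p)@m; W=cloud(s)
for u in range(262,290,2):
  k=[(v,)+tuple(np.round(C[v,u]*1000).astype(int).tolist()) for v in range(226,330,1) if abs(abs(C[v,u,2])-.0275)<.002 and abs(C[v,u,0])<.012]
  if k: print(u,max(k,key=lambda a:a[2]))
plan([.448,-.2553,.017])
E
```

```text
t: 4.85
tcp_pos: [0.4483, -0.2556, 0.0131]
tool_rot: [-0.698, 0.114, -0.114, 0.698]
force: [0.4, -0.0, 0.0]
finger_gap: 0.643
t: 5.18
tcp_pos: [0.4477, -0.2552, 0.0001]
tool_rot: [-0.697, 0.115, -0.114, 0.698]
force: [-1.0, 0.5, -0.7]
finger_gap: 0.644
t: 5.52
tcp_pos: [0.4481, -0.2555, -0.0053]
tool_rot: [-0.698, 0.114, -0.114, 0.698]
force: [-0.3, -0.2, 0.3]
finger_gap: 0.642
262 (243, -12, -24, -29)
264 (241, -11, -21, -29)
266 (239, -11, -18, -29)
268 (231, -12, -7, -29)
270 (244, -3, -5, -29)
272 (240, -5, -5, -28)
274 (258, 6, -5, -27)
276 (242, -4, -5, -26)
row [-0.02 -2.21  0.02] [0. 0. 0.] | tcp [ 0.4481 -0.2555 -0.0051] t 5.5667 F [-1.26  0.64  0.11] q [-0.74  0.77  1.85 -0.    0.52 -1.98] gap 0.645
```

View pics/w5.png

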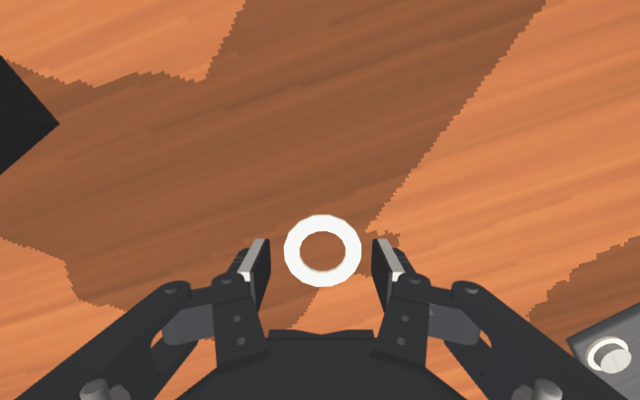

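```bash
python3 -m handwheel '[0,0.2,0,0,0,0,4.9, 0,0.4,0,0,0,0,4.9,0,0.5,0,0,0,0,4.9,0,0.5,0,0,0,0,4.9]'; python3 -m handwheel '[0,0.1,0,0,0,0,4.9, 0,0.1,0,0,0,0,4.9]';python3 -m handwheel '[0,0.1,0,0,0,0,4.9, 0,0.1,0,0,0,0,4.9]'
```

```text
t: 5.9
tcp_pos: [0.4482, -0.2555, -0.0102]
tool_rot: [-0.698, 0.114, -0.114, 0.698]
force: [0.1, -0.1, -0.1]
finger_gap: 0.575
t: 6.07
tcp_pos: [0.4482, -0.2556, -0.011]
tool_rot: [-0.698, 0.114, -0.114, 0.698]
force: [-0.5, 0.8, -0.2]
finger_gap: 0.572
t: 6.23
tcp_pos: [0.4483, -0.2557, -0.0118]
tool_rot: [0.698, -0.114, 0.114, -0.698]
force: [-0.2, -0.6, 0.3]
finger_gap: 0.575
```

```bash
python3 -m handwheel '[0,0,0,0,0,0,3.8,0,0,0,0,0,0,3.8,0,0,0,0,0,0,3.8,0,0,0,0,0,0,3.8]' 30;python3 - <<'E'
from h import *
s=snap('wrist','w6.png'); print(manip.sense()['force'],manip.sense()['finger_gap'])
E
```

```text
t: 6.57
tcp_pos: [0.4487, -0.2558, -0.0107]
tool_rot: [0.698, -0.114, 0.115, -0.698]
force: [-0.9, 1.7, 10.6]
finger_gap: 0.493
[-1.12379176  1.65823749 10.92674597] 0.4945090505466939
```

View pics/w6.png

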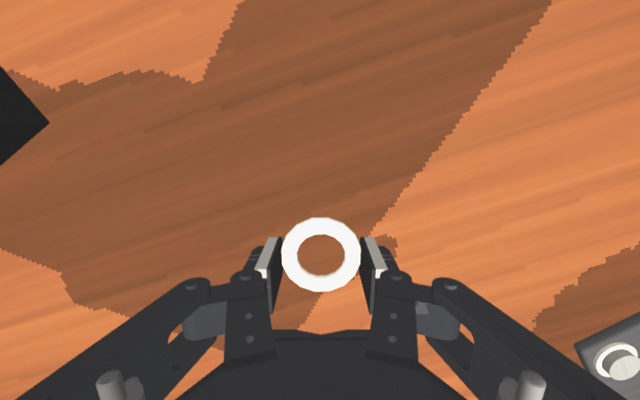

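```bash
python3 -m handwheel '[0,0,0,0,0,0,5,0,0,0,0,0,0,5,0,0,0,0,0,0,5,0,0.2,0,0,0,0,5,0,0.3,0,0,0,0,5,0,0.35,0,0,0,0,5,0,0.35,0,0,0,0,5]' 30; python3 -m handwheel '[0,0,0,0,0,0,3.8,0,0,0,0,0,0,3.8,0,0,0,0,0,0,3.8,0,0,0,0,0,0,3.8]' 30
```

```text
t: 7.2
tcp_pos: [0.4483, -0.2557, -0.0121]
tool_rot: [0.698, -0.114, 0.115, -0.698]
force: [-3.7, 2.9, 30.8]
finger_gap: 0.585
t: 7.53
tcp_pos: [0.4494, -0.2564, -0.0109]
tool_rot: [0.699, -0.113, 0.116, -0.697]
force: [-4.0, 3.0, 40.1]
finger_gap: 0.5
```

```bash
python3 -m handwheel '[0,-0.35,0,0,0,0,3.8,0,-0.4,0,0,0,0,3.8,0,-0.4,0,0,0,0,3.8]' 40; python3 -m handwheel '[0,-1,0,0,0,0,3.8,0,-2,0,0,0,0,3.8,0,-3,0,0,0,0,3.8,0,-3,0,0,0,0,3.8]'; python3 - <<'E'
from h import *
s=snap('wrist','w7.png')
E
```

```text
t: 7.78
tcp_pos: [0.4488, -0.2561, -0.0106]
tool_rot: [0.698, -0.114, 0.115, -0.698]
force: [-0.7, 0.7, 14.8]
finger_gap: 0.482
t: 8.12
tcp_pos: [0.449, -0.2563, 0.0201]
tool_rot: [0.698, -0.114, 0.115, -0.697]
force: [0.0, -0.3, -0.3]
finger_gap: 0.483
```

View pics/w7.png

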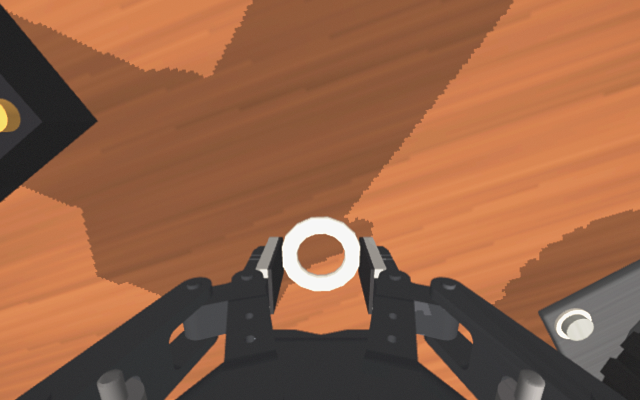

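The washer is held at (321,254) and rose with the gripper. The flange edge is visible from (540,312) to (640,262).

```bash
python3 - <<'E'
from h import *
s=manip.snapshot('wrist'); p,m,st=tool(); W=cloud(s); f=s['frame']; h=cv2.cvtColor(f,cv2.COLOR_RGB2HSV)
mk=((h[...,1]<70)&(h[...,2]>150)).astype(np.uint8); k=np.zeros_like(mk); k[200:300,283:360]=1; mk&=k
mk[:, :]=mk
c=max(cv2.findContours(mk,cv2.RETR_EXTERNAL,cv2.CHAIN_APPROX_NONE)[0],key=cv2.contourArea); e=cv2.fitEllipse(c); print(e)
v,u=np.nonzero(mk); P=(W[v,u]-p)@m; z=np.median(P[:,1]); P=P[abs(P[:,1]-z)<.003]; 
A=np.c_[P[:,0],P[:,2],np.ones(len(P))]; print('plane y=ax+bz+c',np.linalg.lstsq(A,P[:,1],rcond=None)[0],z)
top=p+m@np.array([0,z,0]); q=toplane(s,e[0],top[2]); print('washer in tool',m.T@(q[0]-p), 'gap',st['finger_gap'])
# flange
g=((h[...,1]<60)&(h[...,2]>60)).astype(np.uint8)
Z=W[...,2]; reg=np.zeros_like(g); reg[240:400,530:640]=1
mm=(reg>0)&(Z>.003)&(Z<.03); print(mm.sum(), np.percentile(Z[mm],[10,50,90]))
zt=np.median(Z[mm])
for cset in cv2.findContours((mm).astype(np.uint8),cv2.RETR_EXTERNAL,cv2.CHAIN_APPROX_NONE)[0]:
    if cv2.contourArea(cset)>500:
        pts=cset.reshape(-1,2); a=cv2.approxPolyDP(cset,3,True).reshape(-1,2); print(a.tolist()); print(toplane(s,a,zt).round(4).tolist())
E
```

```text
((320.7019348144531, 253.4680633544922), (74.07337951660156, 78.30631256103516), 89.40642547607422)
plane y=ax+bz+c [ 3.37833950e-05  1.11066893e-03 -1.70979818e-02] -0.017168725034483856
washer in tool [-0.00202857 -0.01717042 -0.00022346] gap 0.4834448675793567
6675 [0.00711781 0.0087444  0.01157829]
[[638, 262], [539, 312], [557, 350], [602, 381], [600, 371], [611, 358], [617, 359], [624, 350], [620, 346], [635, 331], [639, 334]]
[[0.5326, -0.0642, 0.0087], [0.5502, -0.1313, 0.0087], [0.5878, -0.1222, 0.0087], [0.6294, -0.0917, 0.0087], [0.6188, -0.0928, 0.0087], [0.6089, -0.0844, 0.0087], [0.6114, -0.0801, 0.0087], [0.6045, -0.0749, 0.0087], [0.5997, -0.0777, 0.0087], [0.5896, -0.0669, 0.0087], [0.5934, -0.0641, 0.0087]]
```

```bash
python3 -m handwheel '[0,-4,0,0,0,0,3.8,0,-8,0,0,0,0,3.8,3,-12,3,0,0,0,3.8,6,-13.5,6,0,0,0,3.8,7.6,-13.5,10,0,0,0,3.8,7.6,-13.5,10,0,0,0,3.8,7.6,-13.5,10,0,0,0,3.8,7.6,-13.5,10,0,0,0,3.8]'; python3 - <<'E'
from h import *
plan([.598,-.052,.17])
s=snap('wrist','w8.png'); f=s['frame'];c=proj(s,[[.598,-.052,.12]])[0].astype(int); print(c)
x=np.clip(c[0],50,590); y=np.clip(c[1],50,350)
cv2.imwrite('pics/w8c.png',cv2.resize(f[y-50:y+50,x-50:x+50,::-1],None,fx=6,fy=6,interpolation=cv2.INTER_CUBIC))
E
```

```text
t: 8.88
tcp_pos: [0.5521, -0.1841, 0.153]
tool_rot: [0.698, -0.114, 0.113, -0.698]
force: [-0.6, -0.1, -0.5]
finger_gap: 0.481
row [ 0.17 -1.71 13.98] [0. 0. 0.] | tcp [ 0.5521 -0.1841  0.153 ] t 8.8833 F [-0.62 -0.09 -0.5 ] q [-0.51  0.56  1.61 -0.    0.98 -1.76] gap 0.481
[517 226]
```

View pics/w8.png

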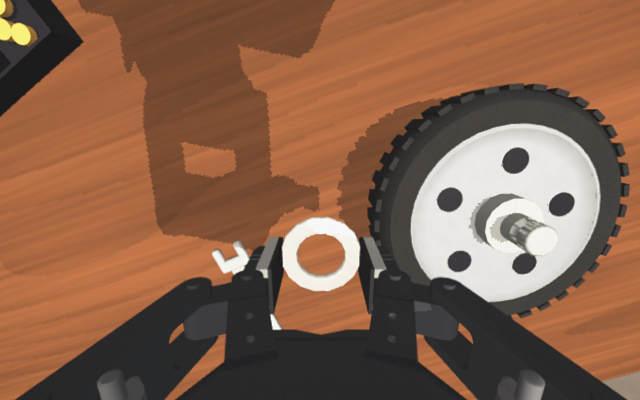

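View pics/w8c.png

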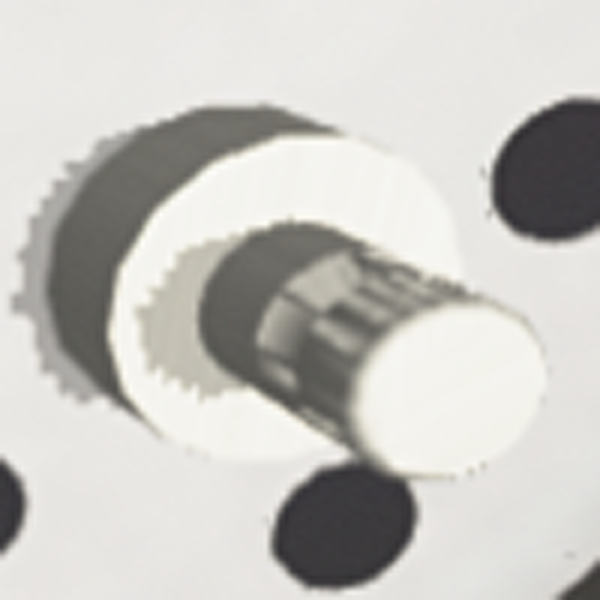

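```bash
python3 - <<'E'
from h import *
s=manip.snapshot('wrist'); W=cloud(s); f=s['frame']
u,v=542,239; print('top',W[236:243,540:546].reshape(-1,3).mean(0))
zt=np.median(W[235:244,538:547,2]); 
reg=np.zeros((400,640),np.uint8); reg[160:300,450:600]=1
for z in (zt,.110):
    mm=((abs(W[...,2]-z)<.0018)&(reg>0)).astype(np.uint8)
    mm=cv2.morphologyEx(mm,cv2.MORPH_OPEN,np.ones((3,3)))
    c=max(cv2.findContours(mm,cv2.RETR_EXTERNAL,cv2.CHAIN_APPROX_NONE)[0],key=cv2.contourArea); e=cv2.fitEllipse(cv2.convexHull(c)); print(z,e,toplane(s,e[0],z))
    P=toplane(s,c.reshape(-1,2),z)[:,:2]; print(cv2.minEnclosingCircle(P.astype(np.float32)))
for n in ('top',):
    t=manip.snapshot(n); W=cloud(t)
    mm=((W[...,2]>.125)&(W[...,2]<.16)); mm[:, :300]=0; mm[:, 340:]=0; mm[:150]=0; mm[190:]=0
    P=W[mm]; print(n,len(P),np.median(P[:,2]),(P.min(0)+P.max(0))/2)
    h=cv2.cvtColor(t['frame'],cv2.COLOR_RGB2HSV)
    d=cv2.inRange(h,(0,0,0),(179,255,70)); d[:100]=0;d[250:]=0;d[:,:270]=0;d[:,:][:,375:]=0
E
```

```text
top [ 0.59974412 -0.04927049  0.13851161]
0.13850307630544897 ((542.1649780273438, 241.0323944091797), (28.480186462402344, 35.60059356689453), 57.372928619384766) [[ 0.60113047 -0.04963411  0.13850308]]
((0.6007477641105652, -0.04979332908987999), 0.011486733332276344)
0.11 ((513.8300170898438, 225.6116485595703), (51.456207275390625, 62.162757873535156), 64.5765609741211) [[ 0.60139978 -0.04942918  0.11      ]]
((0.601435124874115, -0.04950117692351341), 0.022694755345582962)
top 60 0.13802347710859977 [ 0.6036201  -0.04987455  0.13593716]
```

```bash
python3 - <<'E'
from h import *
plan([.603,-.050,.145])
E
python3 -m handwheel '[0,-0.5,0,0,0,0,3.8,0,-0.9,1,0,0,0,3.8,0.3,-0.9,5,0,0,0,3.8,0.6,-0.9,9,0,0,0,3.8,0.6,-0.9,12,0,0,0,3.8,0.6,-0.5,14,0,0,0,3.8,0.6,0.8,14.3,0,0,0,3.8,0.6,0.8,14.3,0,0,0,3.8,0.6,0.8,14.3,0,0,0,3.8,0.6,0.8,14.3,0,0,0,3.8]'; python3 - <<'E'
from h import *
plan([.603,-.050,.145])
s=snap('wrist','w9.png')
f=s['frame']; cv2.imwrite('pics/w9c.png',cv2.resize(f[180:320,240:400,::-1],None,fx=5,fy=4.2,interpolation=cv2.INTER_CUBIC))
p,m,st=tool(); W=cloud(s)
print('hub z',np.percentile(W[180:320,283:360,2],[5,20,50,80]))
E
```

```text
row [ 0.63  0.76 14.52] [0. 0. 0.] | tcp [ 0.5506 -0.1855  0.1526] t 9.0333 F [-0.25 -0.13 -0.14] q [-0.52  0.56  1.61 -0.    0.98 -1.76] gap 0.484
t: 9.87
tcp_pos: [0.6035, -0.0522, 0.146]
tool_rot: [0.698, -0.115, 0.115, -0.698]
force: [0.0, 0.8, -0.5]
finger_gap: 0.485
row [-0.12  0.1   0.19] [0. 0. 0.] | tcp [ 0.6035 -0.0522  0.146 ] t 9.8667 F [ 0.03  0.83 -0.48] q [-0.27  0.59  1.55 -0.    0.99 -1.52] gap 0.485
hub z [0.09479975 0.09593052 0.10027628 0.16235689]
```

View pics/w9c.png

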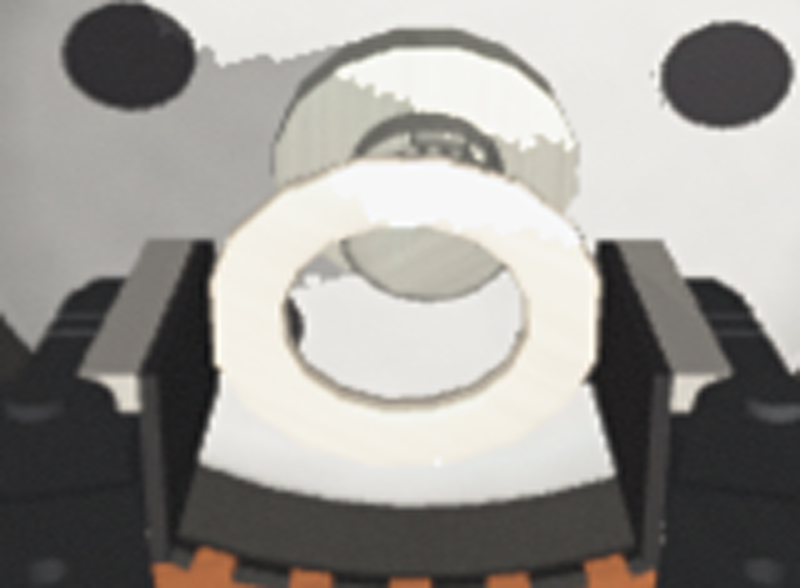

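```bash
python3 -m handwheel '[-0.1,0,0.2,0,0,0,3.8,-0.1,0.7,0.2,0,0,0,3.8,-0.1,1.2,0.2,0,0,0,3.8,-0.1,1.2,0.2,0,0,0,3.8,-0.1,1.2,0.2,0,0,0,3.8]'; python3 - <<'E'
from h import *
plan([.603,-.050,.145])
s=snap('wrist','w10.png')
f=s['frame']; cv2.imwrite('pics/w10c.png',cv2.resize(f[180:320,240:400,::-1],None,fx=5,fy=4.2,interpolation=cv2.INTER_CUBIC))
E
```

```text
t: 10.33
tcp_pos: [0.6027, -0.0494, 0.1329]
tool_rot: [-0.698, 0.115, -0.114, 0.698]
force: [-0.3, -0.2, -0.1]
finger_gap: 0.48
row [ 0.05 -1.21 -0.05] [0. 0. 0.] | tcp [ 0.6027 -0.0494  0.1329] t 10.3333 F [-0.33 -0.22 -0.09] q [-0.27  0.61  1.56 -0.    0.97 -1.51] gap 0.48
```

View pics/w10c.png

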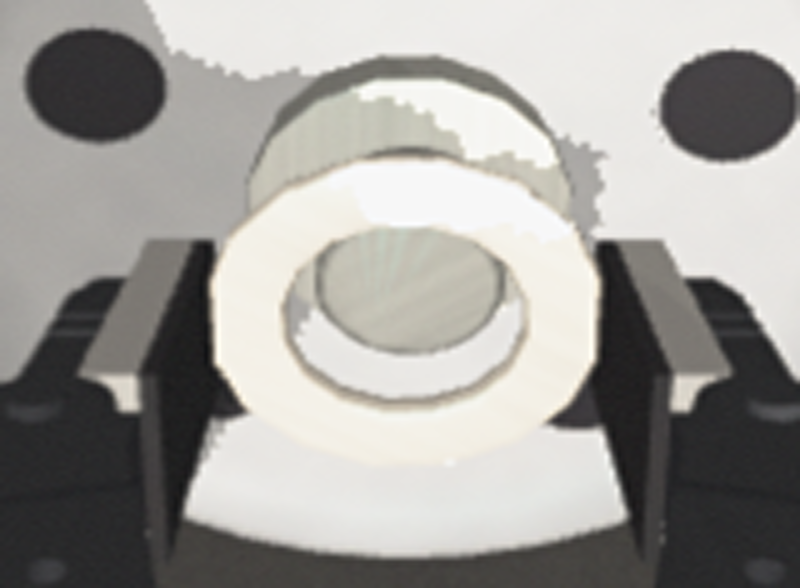

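```bash
python3 -m handwheel '[0,0.4,0,0,0,0,3.8,0,0.7,0,0,0,0,3.8,0,1.0,0,0,0,0,3.8,0,1.1,0,0,0,0,3.8]';python3 -m handwheel '[0,0.2,0,0,0,0,3.8,0,0.4,0,0,0,0,3.8]'; python3 - <<'E'
from h import *
plan([.603,-.050,.145])
s=snap('wrist','w11.png')
f=s['frame']; cv2.imwrite('pics/w11c.png',cv2.resize(f[180:320,240:400,::-1],None,fx=5,fy=4.2,interpolation=cv2.INTER_CUBIC))
E
```

```text
t: 10.72
tcp_pos: [0.6028, -0.0492, 0.1219]
tool_rot: [-0.698, 0.115, -0.114, 0.698]
force: [0.4, 0.2, -0.6]
finger_gap: 0.48
t: 10.88
tcp_pos: [0.6033, -0.0493, 0.1184]
tool_rot: [0.698, -0.114, 0.114, -0.698]
force: [0.6, 0.0, -0.1]
finger_gap: 0.483
row [-0.   -2.66 -0.08] [0. 0. 0.] | tcp [ 0.6033 -0.0493  0.1184] t 10.8833 F [ 0.63  0.02 -0.15] q [-0.27  0.63  1.57 -0.    0.93 -1.51] gap 0.483
```

View pics/w11c.png

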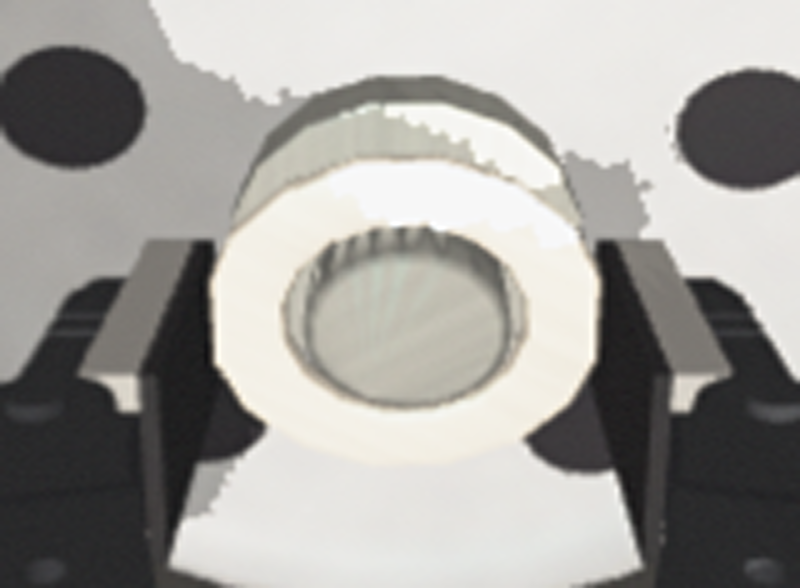

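```bash
python3 -m handwheel '[0,0.4,0,0,0,0,3.8,0,0.8,0,0,0,0,3.8,0,1.2,0,0,0,0,3.8,0,1.5,0,0,0,0,3.8,0,1.5,0,0,0,0,3.8]';python3 -m handwheel '[0,0.2,0,0,0,0,3.8,0,0.3,0,0,0,0,3.8,0,0.35,0,0,0,0,3.8]'
```

```text
t: 11.35
tcp_pos: [0.6026, -0.0492, 0.1026]
tool_rot: [-0.698, 0.115, -0.114, 0.698]
force: [-0.2, 0.3, -1.0]
finger_gap: 0.478
t: 11.6
tcp_pos: [0.6032, -0.0493, 0.1]
tool_rot: [0.698, -0.114, 0.114, -0.698]
force: [-0.6, -0.3, -0.6]
finger_gap: 0.481
```

```bash
python3 -m handwheel '[0,0.1,0,0,0,0,3.8,0,0.1,0,0,0,0,5.6,0,0.1,0,0,0,0,5.6,0,0.1,0,0,0,0,5.6,0,0.1,0,0,0,0,5.6]';python3 -m handwheel '[0,-3,0,0,0,0,5.6,0,-6,0,0,0,0,5.6,0,-7,0,0,0,0,5.6,0,-7,0,0,0,0,5.6]'; python3 - <<'E'
from h import *
plan([.603,-.050,.145])
s=snap('wrist','w12.png')
E
```

```text
t: 12.02
tcp_pos: [0.6033, -0.0493, 0.0991]
tool_rot: [0.698, -0.114, 0.114, -0.698]
force: [-0.7, 0.1, -0.1]
finger_gap: 0.657
t: 12.35
tcp_pos: [0.6055, -0.0499, 0.1723]
tool_rot: [0.698, -0.112, 0.117, -0.698]
force: [-0.2, -0.3, 0.4]
finger_gap: 0.653
row [-0.26  2.73 -0.1 ] [0. 0. 0.] | tcp [ 0.6055 -0.0499  0.1723] t 12.35 F [-0.16 -0.32  0.43] q [-0.27  0.56  1.53  0.    1.04 -1.51] gap 0.653
```

View pics/w12.png

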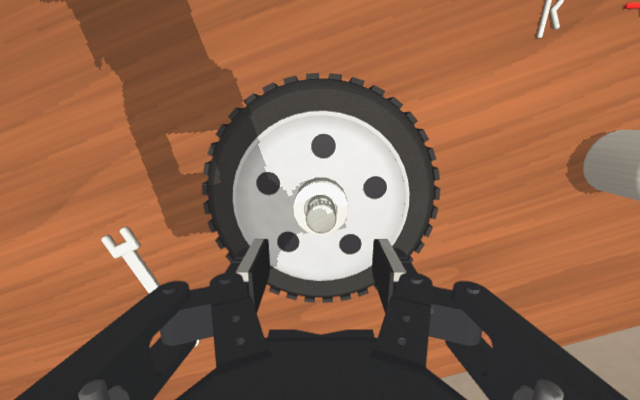

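```bash
python3 -m handwheel '[-0.2,0,4,0,0,0,5.6,-0.2,0,8,0,0,0,5.6,-0.2,1.5,12,0,0,0,5.6,-0.2,3,14,0,0,0,5.6,-0.2,3,14,0,0,0,5.6,-0.2,3,14,0,0,0,5.6]'; python3 - <<'E'
from h import *
plan([.603,-.050,.145])
s=snap('wrist','w13.png'); f=s['frame'];c=proj(s,[[.601,-.0496,.12]])[0].astype(int); print(c)
x=np.clip(c[0],50,590); y=np.clip(c[1],50,350)
cv2.imwrite('pics/w13c.png',cv2.resize(f[y-50:y+50,x-50:x+50,::-1],None,fx=6,fy=6,interpolation=cv2.INTER_CUBIC))
E
```

```text
t: 12.9
tcp_pos: [0.6438, 0.0853, 0.1358]
tool_rot: [0.698, -0.116, 0.111, -0.698]
force: [-0.7, -0.3, -0.8]
finger_gap: 0.659
row [  0.41  -0.89 -14.12] [0. 0. 0.] | tcp [0.6438 0.0853 0.1358] t 12.9 F [-0.73 -0.27 -0.81] q [-0.04  0.66  1.44 -0.    1.05 -1.29] gap 0.659
[105 236]
```

View pics/w13c.png

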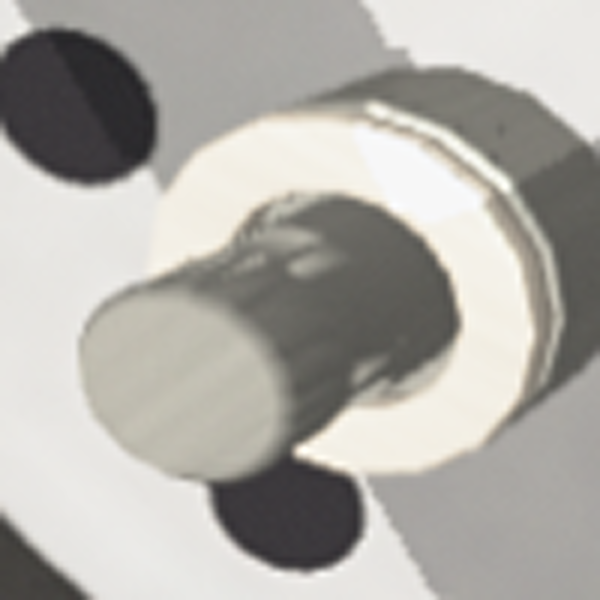

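View pics/w13.png

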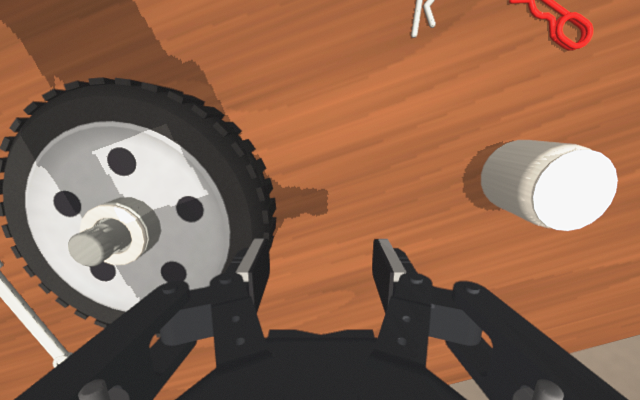

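The washer lies flat around the axle, at about (130,232). The axle side shows small bright patches, so I'll rectify its surface to locate the hole.

```bash
cat > unw.py <<'E'
from h import *
def unwrap(s,fn,c=(.601,-.0496),th0=0,th1=360):
    f=s['frame'][:,:,::-1]; th=np.deg2rad(np.arange(th0,th1,.5)); z=np.arange(.1395,.1145,-.00025)
    T,Z=np.meshgrid(th,z); P=np.stack([c[0]+.011*np.cos(T),c[1]+.011*np.sin(T),Z],-1)
    uv=proj(s,P.reshape(-1,3)).reshape(P.shape[:2]+(2,)).astype(np.float32)
    g=cv2.remap(f,uv[...,0],uv[...,1],cv2.INTER_CUBIC)
    M,t=cam(s); cc=-M.T@t; vis=((cc-P)*np.stack([np.cos(T),np.sin(T),0*T],-1)).sum(-1)>0
    g[~vis]=0; g=cv2.convertScaleAbs(g,alpha=1.3,beta=10)
    g=cv2.resize(g,(720,300))
    for a in range(th0,th1,30): cv2.putText(g,str(a),(int((a-th0)/(th1-th0)*720),295),0,.4,(0,255,0),1); cv2.line(g,(int((a-th0)/(th1-th0)*720),0),(int((a-th0)/(th1-th0)*720),8),(0,255,0))
    cv2.imwrite('pics/'+fn,g)
E
python3 - <<'E'
from unw import *
s=manip.snapshot('wrist'); unwrap(s,'u13.png')
s=manip.snapshot('side'); unwrap(s,'us.png')
a=cv2.imread('pics/u13.png');b=cv2.imread('pics/us.png'); cv2.imwrite('pics/u.png',np.vstack([a,b])[:600])
E
```

```text
(no output)
```

View pics/u.png

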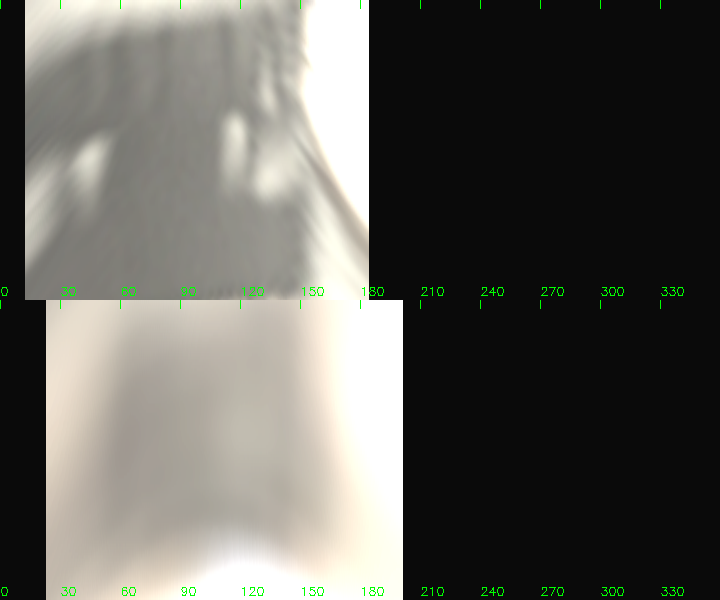

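```bash
python3 - <<'E'
from h import *
plan([.527,.105,.13],np.deg2rad(128))
E
```

```text
row [-11.95   0.88  -1.69] [ 0.    -0.989 -0.001] | tcp [0.6456 0.0828 0.1387] t 13.05 F [ 0.63 -0.43  0.7 ] q [-0.04  0.66  1.44 -0.    1.05 -1.29] gap 0.656
```

```bash
python3 -m handwheel '[-12,0.9,-1.7,0,-0.99,0,5.6,-12,0.9,-1.7,0,-0.99,0,5.6,-12,0.9,-1.7,0,-0.99,0,5.6,-12,0.9,-1.7,0,-0.99,0,5.6,-12,0.9,-1.7,0,-0.99,0,5.6,-12,0.9,-1.7,0,-0.99,0,5.6,-12,0.9,-1.7,0,-0.99,0,5.6,-12,0.9,-1.7,0,-0.99,0,5.6,-12,0.9,-1.7,0,-0.99,0,5.6,-12,0.9,-1.7,0,-0.99,0,5.6]'; python3 - <<'E'
from unw import *
s=snap('wrist','w14.png'); f=s['frame'];c=proj(s,[[.601,-.0496,.12]])[0].astype(int); print(c)
x=np.clip(c[0],50,590); y=np.clip(c[1],50,350)
a=cv2.resize(f[y-50:y+50,x-50:x+50,::-1],(400,400),interpolation=cv2.INTER_CUBIC)
unwrap(s,'u14.png'); b=cv2.imread('pics/u14.png'); o=np.zeros((600,800,3),np.uint8); o[:300,:720]=b; o[300:600,:300]=a[50:350,50:350]; cv2.imwrite('pics/w14c.png',o)
E
```

```text
t: 13.88
tcp_pos: [0.5271, 0.1051, 0.1307]
tool_rot: [0.669, 0.23, -0.229, -0.669]
force: [-0.2, -0.4, -0.2]
finger_gap: 0.658
[ 40 180]
```

View pics/w14c.png

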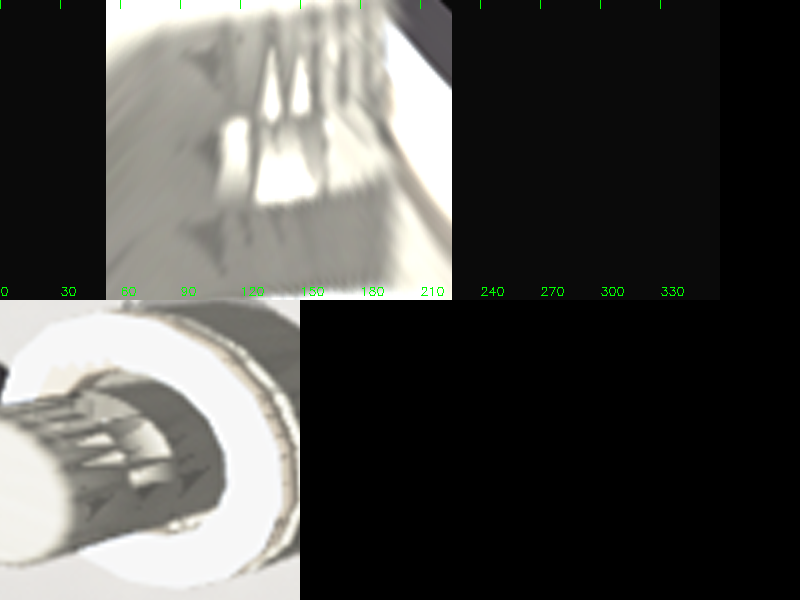

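View pics/w14.png

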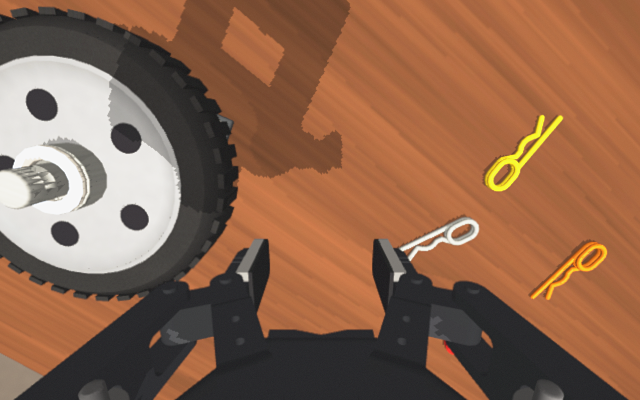

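```bash
python3 - <<'E'
from h import *
s=manip.snapshot('wrist'); W=cloud(s); c=np.array([.601,-.0496])
d=W[...,:2]-c; r=np.hypot(d[...,0],d[...,1]); th=np.rad2deg(np.arctan2(d[...,1],d[...,0])); z=W[...,2]
m=(r<.016)&(z>.1165)&(z<.137)
v,u=np.nonzero(m); print(len(v),v.min(),v.max(),u.min(),u.max())
for y in range(v.min(),v.max()+1,2):
    print(y,' '.join(f"{r[y,x]*1e3:4.1f}@{th[y,x]:.0f}/{z[y,x]*1e3-110:.0f}" for x in range(u.min(),u.max()+1,3) if m[y,x]))
E
```

```text
1406 153 208 3 71
153 15.8@-138/7 15.7@-143/7
155 14.7@-151/7
157 13.5@-133/7 13.3@-143/7 13.6@-156/7
159 
161 13.9@179/7
163  9.8@-149/7 15.3@167/7
165 13.9@-90/7  9.7@-130/13  9.5@-138/13  9.5@-149/13  9.1@-147/11  9.8@-162/12  9.8@-165/10 10.0@-170/9  9.5@-168/7 14.1@165/7
167  9.8@-143/22  9.6@-147/21  9.8@-154/21  9.4@-153/19  8.6@-138/15  8.3@-133/13  8.1@-134/11  8.6@-159/13  8.4@-160/11 10.5@180/13  9.9@-179/11 10.0@178/10  9.7@177/8 14.9@157/7
169  9.6@-131/27  9.4@-152/25  9.5@-159/25  9.3@-159/23  9.7@-167/23 10.0@-172/22  9.6@-171/20  7.3@-138/14  7.0@-139/12  7.2@-155/12  7.3@-163/12  8.3@-176/12  9.7@174/12 10.5@168/12 11.1@165/11  9.8@167/7
171  8.4@-149/26  8.9@-162/27  9.7@-172/27  9.6@-174/26  9.5@-176/24  9.6@-179/23  9.5@180/22  9.7@176/21  5.9@-141/13  5.9@-152/12  6.7@-171/13  7.3@180/12 10.6@163/14  9.9@163/12 10.3@160/11 10.2@158/9
173  9.6@175/26 10.7@169/26  9.6@171/23 10.1@168/22 10.0@166/21 11.1@161/20  9.6@163/17  9.3@162/15 10.3@157/15  9.9@156/13 11.1@152/12  9.9@152/10  9.7@150/8
175  9.9@165/26  9.3@165/24  9.7@162/23 10.1@159/22 10.1@157/20 10.3@155/
[... 1123 characters left out ...]
1.7@98/10 11.4@93/7
191 10.1@112/27  9.6@108/25 11.0@110/24 10.9@108/22 11.6@108/21 11.3@104/19 11.7@103/18 11.5@99/15 10.5@90/12 11.6@93/11 11.5@89/9
193 11.9@109/27 11.1@104/24 11.9@105/23 11.2@99/21 12.1@100/20 12.6@100/18 11.6@92/15 11.9@90/13 11.6@83/10 11.7@80/8 15.5@93/7
195  9.8@93/24 11.5@99/24 11.6@96/23 11.7@94/21 12.2@94/20 12.0@89/17 12.0@85/15 11.6@76/11 11.8@72/9 12.1@70/7
197 10.5@92/27 12.2@98/27 11.2@89/24 11.5@88/22 12.0@88/21 11.5@79/17 11.9@78/16 12.3@77/14 12.2@68/11
199 10.7@84/26 12.1@90/26 11.8@85/24 11.9@81/22 11.7@74/19 12.4@76/18 12.2@65/14
201 11.4@80/26 12.0@80/25 11.9@74/23 12.3@73/21 12.2@64/18 12.6@48/13
203 12.0@73/26 12.5@74/25 12.2@57/20
205 12.4@60/24
207
```

Depth shows the hole clearly: the radius drops to about 6 mm at azimuth around -160° and 11–15 mm above the hub face. That fits an axis of about 14°, which agrees with the flange edges (13.6° and 104.7°). Next I go to the cotter.

```bash
python3 - <<'E'
from h import *
plan([.4685,.249,.10],np.deg2rad(61))
E
```

```text
row [ 4.2   3.04 14.92] [0.000e+00 1.168e+00 1.000e-03] | tcp [0.5271 0.1054 0.1304] t 13.9833 F [-0.37  0.32  0.67] q [-0.01  0.54  1.74 -0.    0.86 -2.24] gap 0.656
```

```bash
python3 -m handwheel '[1.5,1,6,0,0.3,0,5.6,4.2,3,14.9,0,1.17,0,5.6,4.2,3,14.9,0,1.17,0,5.6,4.2,3,14.9,0,1.17,0,5.6,4.2,3,14.9,0,1.17,0,5.6,4.2,3,14.9,0,1.17,0,4.5,4.2,3,14.9,0,1.17,0,4.5,4.2,3,14.9,0,1.17,0,4.5,4.2,3,14.9,0,1.17,0,4.5,4.2,3,14.9,0,1.17,0,4.5]'; python3 - <<'E'
from h import *
plan([.4685,.249,.10],np.deg2rad(61))
s=snap('wrist','w15.png')
E
```

```text
t: 14.82
tcp_pos: [0.468, 0.2493, 0.1001]
tool_rot: [-0.684, 0.179, -0.179, 0.684]
force: [0.5, -0.0, -0.7]
finger_gap: 0.529
row [ 0.05  0.01 -0.  ] [-0.    -0.006  0.   ] | tcp [0.468  0.2493 0.1001] t 14.8167 F [ 0.54 -0.04 -0.73] q [ 0.28  0.58  1.78 -0.    0.78 -0.78] gap 0.529
```

View pics/w15.png

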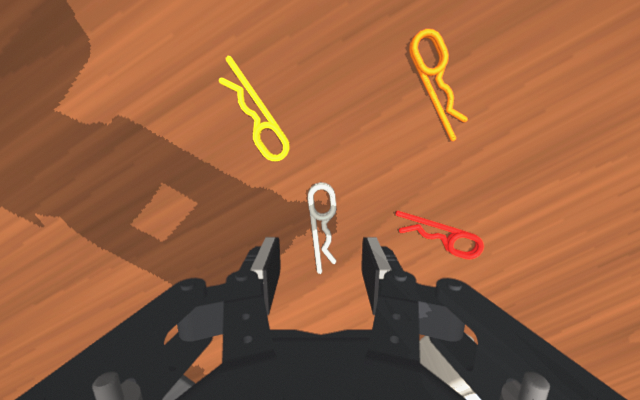

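The cotter lies between the jaws, with its eye at (321,202) and the straight leg's tip at (319,272). The red clip at (440,235) is clear of the fingers' path.

```bash
cat > clip.py <<'E'
from h import *
def measure(s,box,fn,zleg=.0025,zeye=.005):
    f=s['frame']; h=cv2.cvtColor(f,cv2.COLOR_RGB2HSV); u0,v0,u1,v1=box
    m=((h[...,1]<65)&(h[...,2]>100)).astype(np.uint8); k=np.zeros_like(m); k[v0:v1,u0:u1]=1; m&=k
    n,l,st,_=cv2.connectedComponentsWithStats(m); i=1+np.argmax(st[1:,4]); m=(l==i).astype(np.uint8)
    cv2.imwrite('pics/'+fn,cv2.resize(np.hstack([f[v0:v1,u0:u1,::-1],cv2.cvtColor(m[v0:v1,u0:u1]*255,cv2.COLOR_GRAY2BGR)]),None,fx=5,fy=5))
    return m
E
python3 - <<'E'
from clip import *
s=manip.snapshot('wrist'); m=measure(s,(295,175,350,285),'w15c.png')
cs,hi=cv2.findContours(m,cv2.RETR_CCOMP,cv2.CHAIN_APPROX_NONE)
for c,hh in zip(cs,hi[0]):
    if hh[3]>=0 and cv2.contourArea(c)>20:
        e=cv2.fitEllipse(c); print('hole',e,toplane(s,e[0],.005))
# leg rows: leftmost run each row
L=[]
for v in range(222,274):
    u=np.nonzero(m[v])[0]
    if len(u):
        run=[u[0]]
        for x in u[1:]:
            if x==run[-1]+1: run.append(x)
            else: break
        print(v,run[0],run[-1],end='; ')
        if len(run)<=8: L.append((np.mean(run),v))
L=np.array(L); P=toplane(s,L,.0025)[:,:2]; print()
vx,vy,x0,y0=cv2.fitLine(P.astype(np.float32),cv2.DIST_HUBER,0,.001,.001).ravel(); print('leg dir',np.rad2deg(np.arctan2(vy,vx)),P[0],P[-1])
E
```

```text
hole ((321.4840393066406, 200.85362243652344), (18.41291046142578, 25.813735961914062), 170.7405242919922) [[0.4687868  0.24922751 0.005     ]]
222 311 316; 223 311 316; 224 311 316; 225 312 316; 226 312 316; 227 312 316; 228 312 316; 229 312 316; 230 312 316; 231 312 317; 232 312 317; 233 313 317; 234 313 317; 235 313 317; 236 313 317; 237 313 317; 238 313 317; 239 313 317; 240 313 317; 241 314 318; 242 314 318; 243 314 318; 244 314 318; 245 314 318; 246 314 318; 247 314 318; 248 314 318; 249 315 319; 250 315 319; 251 315 319; 252 315 319; 253 315 319; 254 315 319; 255 315 319; 256 315 320; 257 316 320; 258 316 320; 259 316 320; 260 316 320; 261 316 320; 262 316 320; 263 316 320; 264 316 320; 265 317 321; 266 317 321; 267 317 321; 268 317 321; 269 317 321; 270 317 321; 271 317 321; 272 318 321; 273 318 320; 
leg dir -23.462114 [0.48388076 0.23201157] [0.53379088 0.20968545]
```

View pics/w15c.png

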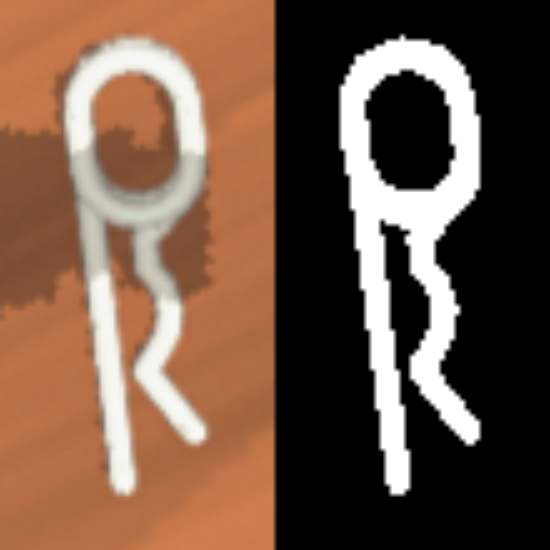

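```bash
python3 - <<'E'
from h import *
plan([.4695,.2487,.0],np.deg2rad(66.5))
E
python3 -m handwheel '[0.15,3,-0.05,0,-0.1,0,4.0,0.15,6,-0.05,0,-0.1,0,4,0.15,8.5,-0.05,0,-0.1,0,4,0.15,9.5,-0.05,0,-0.1,0,4,0.15,9.5,-0.05,0,-0.1,0,4,0.15,9.5,-0.05,0,-0.1,0,4]'; python3 - <<'E'
from h import *
plan([.4695,.2487,.0],np.deg2rad(66.5))
s=snap('wrist','w16.png')
E
```

```text
row [ 0.15 10.02  0.02] [-0.    -0.096  0.   ] | tcp [0.4681 0.2492 0.1002] t 14.9167 F [-0.6   0.28 -0.73] q [ 0.28  0.58  1.78 -0.    0.78 -0.79] gap 0.529
t: 15.42
tcp_pos: [0.4691, 0.2481, 0.0051]
tool_rot: [0.693, -0.142, 0.142, -0.693]
force: [0.6, 0.1, 0.6]
finger_gap: 0.472
row [0.01 0.51 0.07] [ 0.     0.006 -0.   ] | tcp [0.4691 0.2481 0.0051] t 15.4167 F [0.59 0.11 0.64] q [ 0.28  0.76  1.81 -0.    0.57 -0.89] gap 0.472
```

View pics/w16.png

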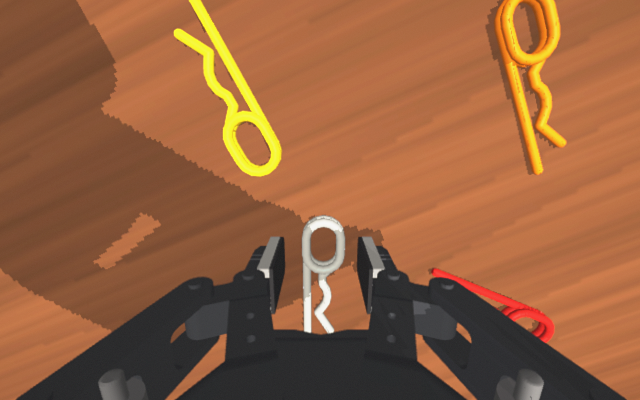

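```bash
python3 -m handwheel '[0,0.4,0.1,0,0,0,3.5,0,0.8,0.1,0,0,0,3.5,0,0.9,0.1,0,0,0,3.5,0,0.9,0.1,0,0,0,3.5]';python3 -m handwheel '[0,0.1,0,0,0,0,3,0,0.15,0,0,0,0,3,0,0.15,0,0,0,0,3,0,0.15,0,0,0,0,3]'
```

```text
t: 15.8
tcp_pos: [0.4695, 0.2492, -0.0037]
tool_rot: [-0.693, 0.142, -0.142, 0.693]
force: [0.8, 0.7, -0.2]
finger_gap: 0.409
t: 16.13
tcp_pos: [0.4694, 0.2491, -0.0054]
tool_rot: [-0.693, 0.142, -0.142, 0.693]
force: [0.1, -0.2, 1.0]
finger_gap: 0.35
```

```bash
python3 -m handwheel '[0,0,0,0,0,0,1.5,0,0,0,0,0,0,1.5,0,0,0,0,0,0,1.5,0,0,0,0,0,0,1.5]' 40; python3 -m handwheel '[0,-0.1,0,0,0,0,1.5,0,-1,0,0,0,0,1.5,0,-2,0,0,0,0,1.5,0,-4,0,0,0,0,1.5,0,-5,0,0,0,0,1.5,0,-5,0,0,0,0,1.5]'; python3 - <<'E'
from clip import *
s=snap('wrist','w17.png')
p,m,st=tool(); W=cloud(s); C=(W-p)@m
print(st['finger_gap'],st['force'])
E
```

```text
t: 16.47
tcp_pos: [0.4695, 0.2491, -0.0052]
tool_rot: [-0.693, 0.142, -0.142, 0.693]
force: [-0.3, -1.0, 3.7]
finger_gap: 0.271
t: 16.97
tcp_pos: [0.4712, 0.2497, 0.0472]
tool_rot: [-0.692, 0.14, -0.144, 0.694]
force: [0.5, 0.6, -1.0]
finger_gap: 0.269
0.2769304166326007 [ 0.615989   -0.26379999  0.29154111]
```

View pics/w17.png

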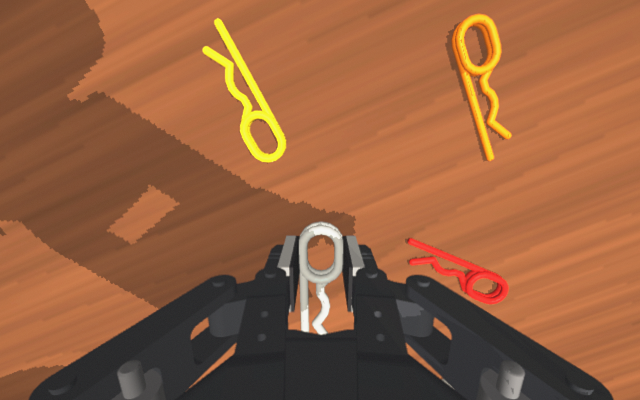

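```bash
cat >> clip.py <<'E'
def held(s,fn='heldc.png',yleg=-.0078,yeye=-.0103):
    p,R_,st=tool(); m=measure(s,(285,205,352,335),fn)
    def tp(uv,y):
        M,t=cam(s); x=slopes(s,uv); r=(np.c_[x,np.ones(len(x))]@M)@R_; c=R_.T@(-M.T@t-p)
        return c+r*((y-c[1])/r[:,1])[:,None]
    cs,hi=cv2.findContours(m,cv2.RETR_CCOMP,cv2.CHAIN_APPROX_NONE)
    for c,hh in zip(cs,hi[0]):
        if hh[3]>=0 and cv2.contourArea(c)>60:
            e=cv2.fitEllipse(c); print('hole',np.round(e[0],1),e[1],tp(e[0],yeye).round(4))
    L=[]
    for v in range(285,335):
        u=np.nonzero(m[v])[0]
        if len(u):
            run=[u[0]]
            for x in u[1:]:
                if x==run[-1]+1: run.append(x)
                else: break
            if 4<=len(run)<=12: L.append((np.mean(run),v))
    L=np.array(L)
    if len(L)>4:
        P=tp(L,yleg); print(len(L),L[0],L[-1],'leg pts',P[0].round(4),P[-1].round(4)); k=np.polyfit(P[:,0],P[:,2],1); print('leg: z=',k)
    C=(cloud(s)-p)@R_; v,u=np.nonzero(m); Q=C[v,u]; Q=Q[abs(Q[:,1]+.012)<.012]
    eye=Q[Q[:,0]<.013]; print('eye pts y med',np.median(eye[:,1]),'fit',np.linalg.lstsq(np.c_[eye[:,0],eye[:,2],np.ones(len(eye))],eye[:,1],rcond=None)[0].round(4))
    leg=Q[(Q[:,0]>.02)&(Q[:,2]<-.005)]; print('leg top y',len(leg), np.median(leg[:,1]) if len(leg) else None)
    if len(leg)>5: print(np.polyfit(leg[:,0],leg[:,1],1))
E
python3 - <<'E'
from clip import *
held(manip.snapshot('wrist'))
E
```

```text
hole [320.5 252. ] (29.77130889892578, 37.50630569458008) [[ 0.0009 -0.0103  0.0002]]
49 [303.5 285. ] [321.5 334. ] leg pts [ 0.0237 -0.0078 -0.0099] [ 0.0589 -0.0078  0.0008]
leg: z= [ 0.08323805 -0.01274897]
eye pts y med -0.016585867211105082 fit [-0.0036 -0.0001 -0.0157]
leg top y 378 -0.011733543825659522
[ 0.01728171 -0.01230246]
```

View pics/heldc.png

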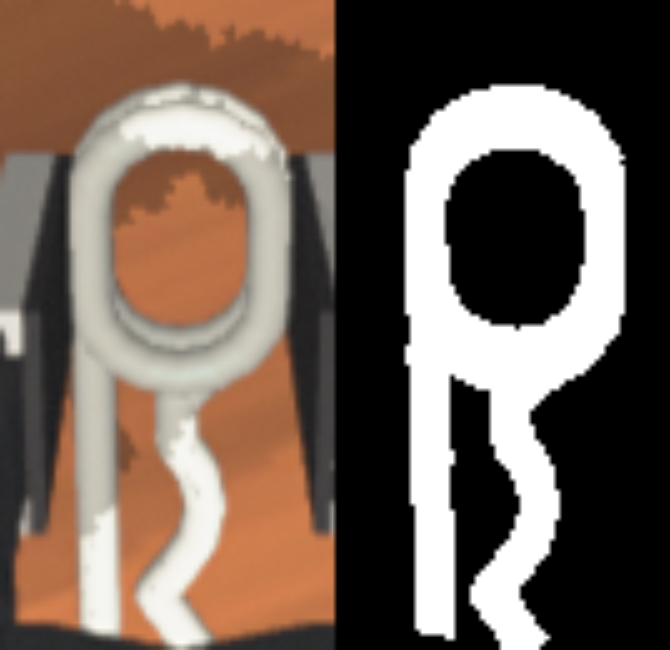

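```bash
python3 - <<'E'
from h import *
plan([.5462,-.0525,.150],np.deg2rad(104))
E
```

```text
row [ 18.92 -10.48 -24.72] [-0.001 -0.649  0.002] | tcp [0.4698 0.2493 0.0453] t 17.0667 F [-0.67  0.86 -0.76] q [ 0.28  0.68  1.8   0.    0.66 -0.89] gap 0.274
```

```bash
python3 -m handwheel '[0,-4,0,0,0,0,1.5,0,-8,0,0,0,0,1.5,1,-11.5,-1,0,-0.1,0,1.5,4,-12,-5,0,-0.2,0,1.5,7,-12,-9,0,-0.3,0,1.5,10,-12,-13,0,-0.4,0,1.5,13,-12,-17,0,-0.5,0,1.5,15,-12,-20.5,0,-0.6,0,1.5,17,-12,-23,0,-0.65,0,1.5,17,-12,-23,0,-0.65,0,1.5]'; python3 - <<'E'
from h import *
plan([.5462,-.0525,.150],np.deg2rad(104))
E
```

```text
t: 17.9
tcp_pos: [0.5358, -0.0336, 0.1638]
tool_rot: [0.702, 0.086, -0.086, -0.701]
force: [0.0, -0.3, -0.0]
finger_gap: 0.276
row [ 0.55  1.38 -2.08] [ 0.001 -0.    -0.   ] | tcp [ 0.5358 -0.0336  0.1638] t 17.9 F [ 0.04 -0.25 -0.04] q [-0.27  0.49  1.71 -0.    0.94 -2.08] gap 0.276
```

```bash
python3 -m handwheel '[0.3,0,-1,0,0,0,1.5,0.5,0,-2,0,0,0,1.5,0.5,1,-2,0,0,0,1.5,0.5,1.4,-2,0,0,0,1.5,0.5,1.4,-2,0,0,0,1.5,0.5,1.4,-2,0,0,0,1.5]'; python3 - <<'E'
from h import *
plan([.5462,-.0525,.1405],np.deg2rad(104))
s=snap('wrist','w18.png'); snap('side','s18.png'); f=cv2.imread('pics/s18.png'); cv2.imwrite('pics/s18c.png',cv2.resize(f[130:230,220:340],None,fx=6,fy=6,interpolation=cv2.INTER_CUBIC))
E
```

```text
t: 18.4
tcp_pos: [0.5436, -0.0456, 0.1496]
tool_rot: [-0.701, -0.086, 0.088, 0.702]
force: [-1.0, 0.1, -1.1]
finger_gap: 0.276
row [ 0.09  0.91 -0.73] [-0.002  0.003 -0.002] | tcp [ 0.5436 -0.0456  0.1496] t 18.4 F [-1.02  0.08 -1.1 ] q [-0.29  0.52  1.7   0.    0.92 -2.11] gap 0.276
```

View pics/w18.png

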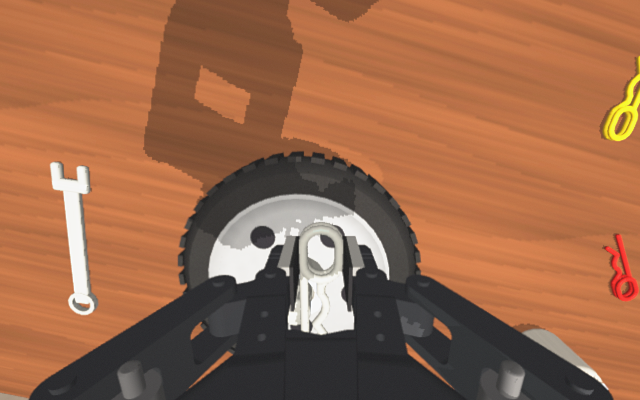

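View pics/s18c.png

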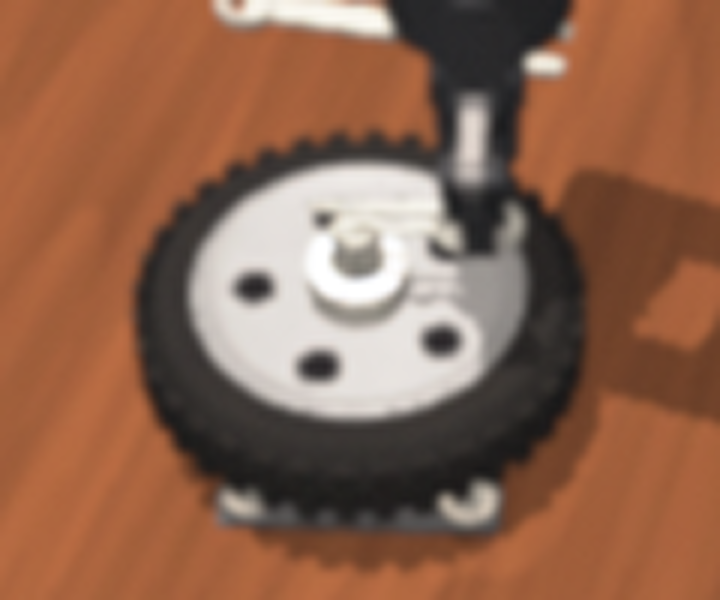

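```bash
python3 -m handwheel '[0,0,0,0,0,0,1.5]'; python3 - <<'E'
from h import *
plan([.5462,-.0525,.1405],np.deg2rad(104))
E
```

```text
t: 18.58
tcp_pos: [0.5447, -0.0466, 0.1508]
tool_rot: [0.702, 0.087, -0.087, -0.702]
force: [0.0, 0.6, 0.4]
finger_gap: 0.276
row [-0.    1.03 -0.61] [0.    0.002 0.   ] | tcp [ 0.5447 -0.0466  0.1508] t 18.5833 F [0.03 0.6  0.38] q [-0.29  0.52  1.7   0.    0.92 -2.11] gap 0.276
```

```bash
python3 -m handwheel '[0,0,-0.6,0,0,0,1.5,0,0.5,-0.6,0,0,0,1.5,0,0.9,-0.6,0,0,0,1.5,0,0.9,-0.6,0,0,0,1.5]'; for i in 1; do :; done; python3 -m handwheel '[0,0.1,0,0,0,0,1.5,0,0.2,0,0,0,0,1.5,0,0.25,0,0,0,0,1.5,0,0.3,0,0,0,0,1.5]'; python3 -m handwheel '[0,0.05,0,0,0,0,1.5,0,0.1,0,0,0,0,1.5]'; python3 -m handwheel '[0,0.05,0,0,0,0,1.5,0,0.1,0,0,0,0,1.5]'
```

```text
t: 18.92
tcp_pos: [0.5455, -0.0532, 0.1406]
tool_rot: [-0.702, -0.086, 0.087, 0.702]
force: [0.4, -0.9, -0.5]
finger_gap: 0.278
t: 19.25
tcp_pos: [0.5462, -0.0532, 0.1385]
tool_rot: [-0.702, -0.086, 0.086, 0.702]
force: [0.3, -0.3, -0.1]
finger_gap: 0.274
t: 19.42
tcp_pos: [0.5463, -0.0533, 0.1376]
tool_rot: [0.702, 0.087, -0.086, -0.702]
force: [-0.3, 0.1, 0.2]
finger_gap: 0.277
t: 19.58
tcp_pos: [0.5463, -0.0533, 0.1366]
tool_rot: [0.702, 0.087, -0.086, -0.702]
force: [0.1, 0.2, -0.4]
finger_gap: 0.276
```

```bash
python3 -m handwheel '[0,0.05,0,0,0,0,1.5,0,0.1,0,0,0,0,1.5,0,0.15,0,0,0,0,1.5,0,0.2,0,0,0,0,1.5]'; python3 -m handwheel '[0,0.05,0,0,0,0,1.5,0,0.1,0,0,0,0,1.5]'; python3 -m handwheel '[0,0.05,0,0,0,0,1.5,0,0.05,0,0,0,0,1.5]'
```

```text
t: 19.92
tcp_pos: [0.5462, -0.0532, 0.1345]
tool_rot: [0.702, 0.086, -0.086, -0.702]
force: [-0.3, 0.1, -0.6]
finger_gap: 0.276
t: 20.08
tcp_pos: [0.5462, -0.0533, 0.1335]
tool_rot: [0.702, 0.086, -0.086, -0.702]
force: [0.8, -1.1, 0.2]
finger_gap: 0.277
t: 20.25
tcp_pos: [0.5461, -0.0532, 0.133]
tool_rot: [-0.702, -0.086, 0.087, 0.702]
force: [0.6, -0.4, -0.6]
finger_gap: 0.272
```

```bash
python3 -m handwheel '[0,0.05,0,0,0,0,1.5,0,0.05,0,0,0,0,1.5]'; python3 -m handwheel '[0,0.05,0,0,0,0,1.5,0,0.05,0,0,0,0,1.5]'
```

```text
t: 20.42
tcp_pos: [0.5463, -0.0533, 0.1325]
tool_rot: [0.702, 0.087, -0.086, -0.702]
force: [0.3, -1.0, -0.6]
finger_gap: 0.275
t: 20.58
tcp_pos: [0.5463, -0.0533, 0.1321]
tool_rot: [0.702, 0.087, -0.086, -0.702]
force: [-0.4, 0.0, -0.0]
finger_gap: 0.274
```

```bash
python3 -m handwheel '[0,0.05,0,0,0,0,1.5,0,0.05,0,0,0,0,1.5]'; python3 -m handwheel '[0,0.05,0,0,0,0,1.5,0,0.05,0,0,0,0,1.5]'
```

```text
t: 20.75
tcp_pos: [0.5463, -0.0533, 0.1318]
tool_rot: [0.702, 0.087, -0.086, -0.702]
force: [-0.5, -0.2, 2.2]
finger_gap: 0.281
t: 20.92
tcp_pos: [0.5463, -0.0533, 0.1313]
tool_rot: [0.702, 0.087, -0.086, -0.702]
force: [-1.1, 0.1, 3.3]
finger_gap: 0.273
```

```bash
python3 -m handwheel '[0,0.05,0,0,0,0,1.5,0,0.05,0,0,0,0,1.5]'; python3 -m handwheel '[0,0.05,0,0,0,0,1.5,0,0.05,0,0,0,0,1.5]'
```

```text
t: 21.08
tcp_pos: [0.5463, -0.0533, 0.1308]
tool_rot: [0.702, 0.087, -0.086, -0.702]
force: [-1.6, -0.0, 5.4]
finger_gap: 0.273
t: 21.25
tcp_pos: [0.5463, -0.0534, 0.1304]
tool_rot: [0.702, 0.087, -0.086, -0.702]
force: [-2.8, -0.7, 5.5]
finger_gap: 0.273
```

```bash
python3 -m handwheel '[0,-0.3,0,0,0,0,1.5,0,-0.6,0,0,0,0,1.5,0,-1,0,0,0,0,1.5,0,-1,0,0,0,0,1.5]'; python3 - <<'E'
from clip import *
held(manip.snapshot('wrist'),'heldc2.png')
plan([.5462,-.0525,.1405],np.deg2rad(104))
E
```

```text
t: 21.58
tcp_pos: [0.5465, -0.0533, 0.1405]
tool_rot: [0.702, 0.087, -0.086, -0.702]
force: [1.0, -0.1, -0.5]
finger_gap: 0.274
eye pts y med -0.01593940323720493 fit [ 0.0145  0.0437 -0.0151]
leg top y 387 -0.010925737577825338
[ 0.01448823 -0.01135007]
row [-0.   -0.02  0.08] [0.    0.001 0.001] | tcp [ 0.5464 -0.0533  0.1403] t 21.6333 F [-1.08 -0.46 -0.54] q [-0.3   0.54  1.7   0.    0.9  -2.12] gap 0.278
```

View pics/heldc2.png

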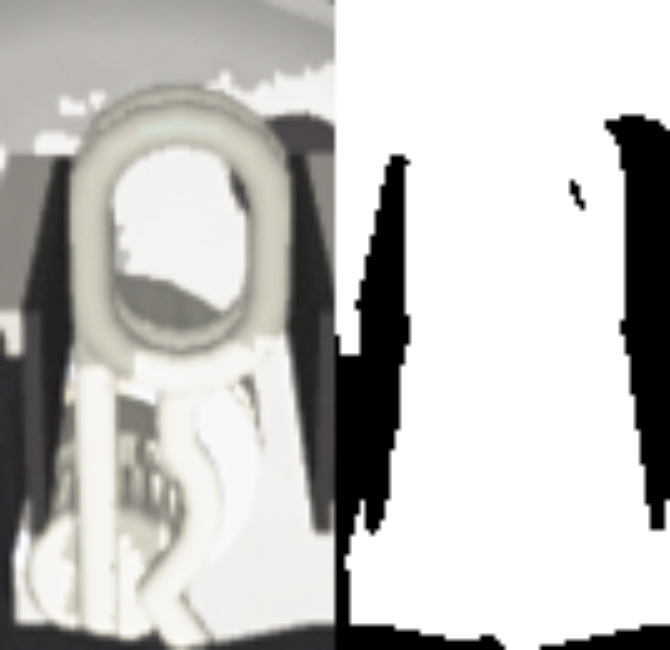

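The crop shows the axle end under the straight leg, and the leg sits nearly over the axle's centre. I'll measure the lateral offset.

```bash
python3 - <<'E'
from clip import *
from scipy.optimize import least_squares
s=manip.snapshot('wrist'); p,m,st=tool(); W=cloud(s); C=(W-p)@m
reg=np.zeros((400,640),bool); reg[270:332,285:352]=1
mt=reg&(abs(W[...,2]-.1380)<.0035)&(np.abs(C[...,2]+.009)<.02)
print(mt.sum(), np.median(W[mt],0), np.median(W[mt][:,2]))
E_=[]
for v in range(300,331):
    u=np.nonzero(mt[v])[0]
    if len(u)>4: E_.append((u[0]-.5,v)); 
def tpl(uv,z): return (toplane(s,uv,z)-p)@m
P=tpl(np.array(E_),.138)[:,[0,2]]; print(P[::4].round(4).tolist())
r=least_squares(lambda c: np.hypot(P[:,0]-c[0],P[:,1]-c[1])-.0105,[.06,-.009]); print('axle top centre tool x,z (R=10.5 edge of bevel)',r.x, r.cost)
r=least_squares(lambda c: np.hypot(P[:,0]-c[0],P[:,1]-c[1])-.011,[.06,-.009]); print(r.x)
# leg pixels: depth-based
ml=reg&(C[...,1]<-.008)&(C[...,1]>-.0135)&(C[...,2]<-.004)
L=[]
for v in range(290,328):
    u=np.nonzero(ml[v])[0]
    if len(u): L.append((u[0],u[-1],v))
L=np.array(L); print(L[::5].tolist())
def tpy(uv,y):
    M,t=cam(s); x=slopes(s,uv); r_=(np.c_[x,np.ones(len(x))]@M)@m; c=m.T@(-M.T@t-p); return c+r_*((y-c[1])/r_[:,1])[:,None]
Q=tpy(np.c_[(L[:,0]+L[:,1])/2,L[:,2]],-.0085); print(np.polyfit(Q[:,0],Q[:,2],1), Q[0],Q[-1])
g=W[...]; 
E
```

```text
393 [ 0.59998582 -0.05272827  0.13850424] 0.13850424308277406
[[0.044, -0.0153], [0.047, -0.0167], [0.0501, -0.02], [0.0531, -0.0201], [0.0563, -0.0202], [0.0594, -0.0196], [0.0626, -0.0158]]
axle top centre tool x,z (R=10.5 edge of bevel) [ 0.05402695 -0.01001998] 2.5919086728118923e-06
[ 0.05398999 -0.00944507]
[[300, 307, 290], [300, 307, 295], [300, 308, 300], [300, 308, 305], [300, 308, 310], [301, 308, 315], [301, 313, 320], [301, 313, 325]]
[ 0.06350844 -0.01186668] [ 0.02582988 -0.0085     -0.00983335] [ 0.05203712 -0.0085     -0.00968786]
```

```bash
python3 -m handwheel '[-2,0,0,0,0,0,1.5,-4,0,0,0,0,0,1.5,-4.4,0,0,0,0,0,1.5,-4.4,1.2,0,0,0,0,1.5,-4.4,2.4,0,0,0,0,1.5,-4.4,2.4,0,0,0,0,1.5,-4.4,2.4,0,0,0,0,1.5]'; python3 - <<'E'
from h import *
plan([.5462,-.0525,.1165],np.deg2rad(104)); snap('side','s19.png'); f=cv2.imread('pics/s19.png'); cv2.imwrite('pics/s19c.png',cv2.resize(f[130:230,220:340],None,fx=6,fy=6,interpolation=cv2.INTER_CUBIC))
E
```

```text
t: 22.27
tcp_pos: [0.5036, -0.0638, 0.1157]
tool_rot: [-0.702, -0.086, 0.087, 0.702]
force: [0.2, 0.5, -0.8]
finger_gap: 0.277
row [ 4.41 -0.09  0.07] [-0.001  0.001 -0.001] | tcp [ 0.5036 -0.0638  0.1157] t 22.2667 F [ 0.24  0.5  -0.77] q [-0.35  0.54  1.82  0.    0.78 -2.16] gap 0.277
```

View pics/s19c.png

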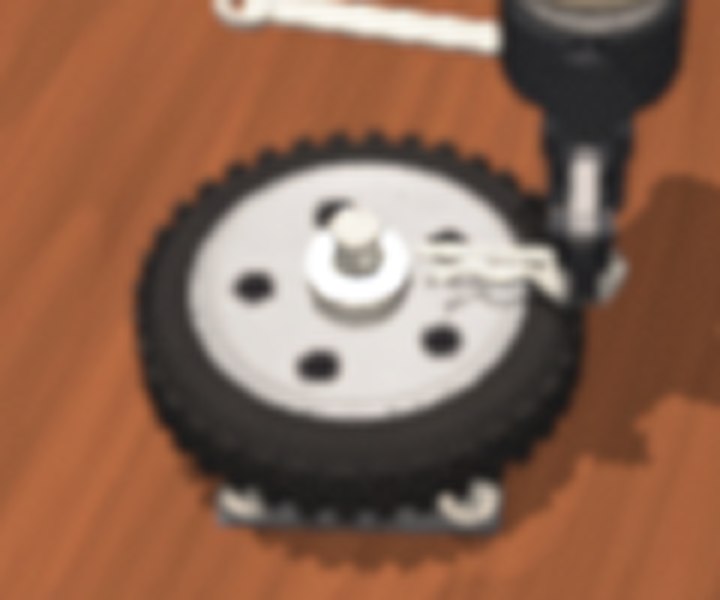

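```bash
python3 -m handwheel '[0.4,0,0,0,0,0,1.5,0.8,0,0,0,0,0,1.5,0.8,0,0,0,0,0,1.5]'; python3 -m handwheel '[0.1,0,0,0,0,0,1.5,0.2,0,0,0,0,0,1.5]'
```

```text
t: 22.57
tcp_pos: [0.5131, -0.0622, 0.1167]
tool_rot: [0.702, 0.088, -0.086, -0.701]
force: [0.8, -0.0, -0.6]
finger_gap: 0.276
t: 22.73
tcp_pos: [0.5135, -0.0614, 0.1163]
tool_rot: [0.702, 0.087, -0.086, -0.702]
force: [-0.6, -0.1, -0.4]
finger_gap: 0.277
```

```bash
python3 -m handwheel '[0.1,0,0,0,0,0,1.5,0.15,0,0,0,0,0,1.5]'; python3 -m handwheel '[0.05,0,0,0,0,0,1.5,0.1,0,0,0,0,0,1.5]';  python3 -m handwheel '[0.05,0,0,0,0,0,1.5,0.05,0,0,0,0,0,1.5]'
```

```text
t: 22.9
tcp_pos: [0.5148, -0.0611, 0.1162]
tool_rot: [0.702, 0.087, -0.086, -0.702]
force: [0.3, -1.8, -0.7]
finger_gap: 0.278
t: 23.07
tcp_pos: [0.5156, -0.0609, 0.116]
tool_rot: [-0.702, -0.086, 0.087, 0.702]
force: [0.2, -0.2, -0.7]
finger_gap: 0.275
t: 23.23
tcp_pos: [0.5162, -0.0608, 0.1161]
tool_rot: [0.702, 0.086, -0.086, -0.702]
force: [0.1, -0.2, -0.7]
finger_gap: 0.273
```

```bash
python3 -m handwheel '[0.05,0,0,0,0,0,1.5,0.05,0,0,0,0,0,1.5]';  python3 -m handwheel '[0.05,0,0,0,0,0,1.5,0.05,0,0,0,0,0,1.5]'
```

```text
t: 23.4
tcp_pos: [0.5167, -0.0607, 0.1161]
tool_rot: [0.702, 0.086, -0.086, -0.702]
force: [-0.3, -0.2, 0.5]
finger_gap: 0.28
t: 23.57
tcp_pos: [0.5172, -0.0606, 0.1161]
tool_rot: [0.702, 0.087, -0.086, -0.702]
force: [-0.2, -0.2, -1.1]
finger_gap: 0.275
```

```bash
python3 -m handwheel '[0.05,-0.04,0,0,0,0,1.5,0.1,-0.04,0,0,0,0,1.5]';  python3 -m handwheel '[0.05,0,0,0,0,0,1.5,0.1,0,0,0,0,0,1.5]'
```

```text
t: 23.73
tcp_pos: [0.5181, -0.0603, 0.1165]
tool_rot: [0.702, 0.086, -0.086, -0.702]
force: [-0.2, -0.5, 0.0]
finger_gap: 0.273
t: 23.9
tcp_pos: [0.5191, -0.0601, 0.1165]
tool_rot: [0.702, 0.086, -0.086, -0.702]
force: [-0.5, 0.0, -1.2]
finger_gap: 0.276
```

```bash
python3 -m handwheel '[0.05,0,0,0,0,0,1.5,0.1,0,0,0,0,0,1.5]';  python3 -m handwheel '[0.05,0,0,0,0,0,1.5,0.1,0,0,0,0,0,1.5]'
```

```text
t: 24.07
tcp_pos: [0.5201, -0.0598, 0.1165]
tool_rot: [-0.702, -0.086, 0.086, 0.702]
force: [-0.6, 0.1, -0.7]
finger_gap: 0.274
t: 24.23
tcp_pos: [0.5211, -0.0596, 0.1165]
tool_rot: [0.702, 0.086, -0.086, -0.702]
force: [-0.5, 0.8, -0.7]
finger_gap: 0.277
```

```bash
python3 -m handwheel '[0.1,0,0,0,0,0,1.5,0.2,0,0,0,0,0,1.5,0.3,0,0,0,0,0,1.5]';  python3 -m handwheel '[0.1,0,0,0,0,0,1.5,0.2,0,0,0,0,0,1.5,0.3,0,0,0,0,0,1.5]'
```

```text
t: 24.48
tcp_pos: [0.524, -0.0588, 0.1165]
tool_rot: [0.702, 0.086, -0.086, -0.702]
force: [0.1, 0.5, -0.8]
finger_gap: 0.28
t: 24.73
tcp_pos: [0.527, -0.0581, 0.1165]
tool_rot: [0.702, 0.086, -0.086, -0.702]
force: [-0.2, -0.4, 0.2]
finger_gap: 0.274
```

```bash
python3 -m handwheel '[0.1,0,0,0,0,0,1.5,0.2,0,0,0,0,0,1.5,0.3,0,0,0,0,0,1.5]';  python3 -m handwheel '[0.1,0,0,0,0,0,1.5,0.2,0,0,0,0,0,1.5,0.3,0,0,0,0,0,1.5]'; python3 - <<'E'
from clip import *
plan([.5462,-.0525,.1165],np.deg2rad(104)); s=snap('wrist','w20.png'); measure(s,(270,220,370,340),'w20c.png'); snap('side','s20.png'); f=cv2.imread('pics/s20.png'); cv2.imwrite('pics/s20c.png',cv2.resize(f[130:230,220:340],None,fx=6,fy=6,interpolation=cv2.INTER_CUBIC))
E
```

```text
t: 24.98
tcp_pos: [0.5298, -0.0573, 0.1165]
tool_rot: [-0.702, -0.086, 0.086, 0.702]
force: [-0.8, -0.5, -1.1]
finger_gap: 0.276
t: 25.23
tcp_pos: [0.5327, -0.0566, 0.1165]
tool_rot: [0.702, 0.086, -0.086, -0.702]
force: [0.5, -0.3, -0.4]
finger_gap: 0.275
row [ 1.41 -0.    0.07] [0.    0.001 0.   ] | tcp [ 0.5327 -0.0566  0.1165] t 25.2333 F [ 0.5  -0.34 -0.4 ] q [-0.31  0.56  1.75 -0.    0.83 -2.13] gap 0.275
```

View pics/s20c.png

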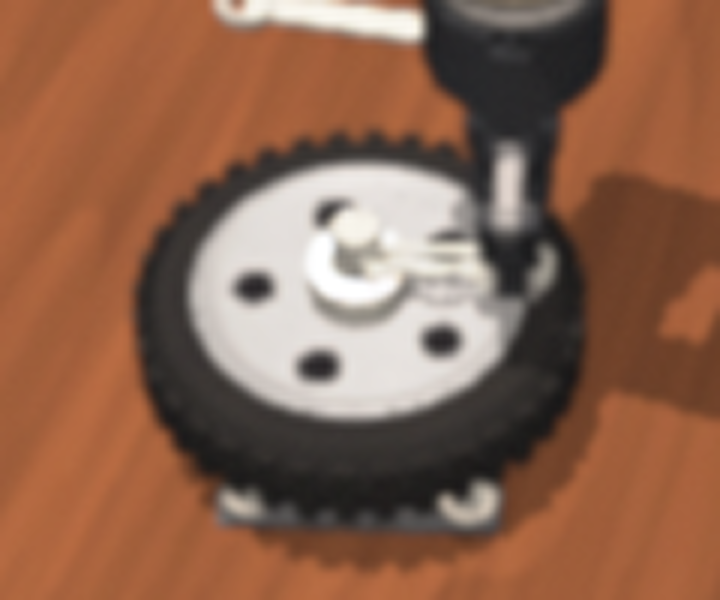

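View pics/w20c.png

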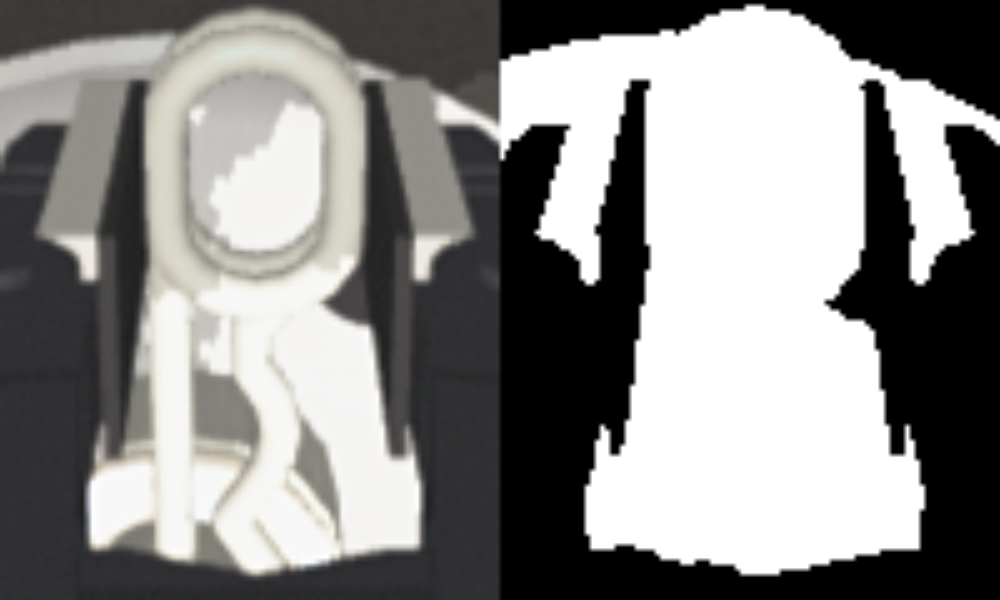

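The leg has entered the hole with no contact force. The side crop shows it going into the axle at (370,265). I continue towards the snap with a firmer grip.

```bash
python3 -m handwheel '[0.1,0,0,0,0,0,1.5,0.2,0,0,0,0,0,1.5,0.3,0,0,0,0,0,1.5]' 60;  python3 -m handwheel '[0.1,0,0,0,0,0,1.5,0.2,0,0,0,0,0,1.5,0.3,0,0,0,0,0,1.5]'
```

```text
t: 25.58
tcp_pos: [0.5356, -0.0559, 0.1165]
tool_rot: [-0.702, -0.086, 0.086, 0.702]
force: [0.3, -0.1, -1.2]
finger_gap: 0.259
t: 25.83
tcp_pos: [0.5386, -0.0552, 0.1165]
tool_rot: [0.702, 0.086, -0.086, -0.702]
force: [-0.7, -0.4, -0.9]
finger_gap: 0.267
```

```bash
python3 -m handwheel '[0.1,0,0,0,0,0,1.5,0.2,0,0,0,0,0,1.5]';  python3 -m handwheel '[0.1,0,0,0,0,0,1.5,0.2,0,0,0,0,0,1.5]'
```

```text
t: 26.0
tcp_pos: [0.54, -0.0545, 0.1164]
tool_rot: [-0.702, -0.086, 0.087, 0.702]
force: [-1.8, 0.9, -1.3]
finger_gap: 0.265
t: 26.17
tcp_pos: [0.5415, -0.0538, 0.1162]
tool_rot: [-0.701, -0.086, 0.087, 0.702]
force: [-2.7, 1.7, 0.4]
finger_gap: 0.268
```

```bash
python3 -m handwheel '[0.1,0,0,0,0,0,1.5,0.2,0,0,0,0,0,1.5]';  python3 -m handwheel '[0.1,0,0,0,0,0,1.5,0.2,0,0,0,0,0,1.5]'
```

```text
t: 26.33
tcp_pos: [0.5429, -0.0532, 0.1161]
tool_rot: [-0.701, -0.085, 0.088, 0.702]
force: [-3.8, 1.6, 0.1]
finger_gap: 0.264
t: 26.5
tcp_pos: [0.5435, -0.0528, 0.1159]
tool_rot: [-0.701, -0.085, 0.089, 0.702]
force: [-8.5, -0.4, 1.6]
finger_gap: 0.262
```

```bash
python3 -m handwheel '[0.1,0,0,0,0,0,1.5,0.1,0,0,0,0,0,1.5]'
```

```text
t: 26.67
tcp_pos: [0.5441, -0.0527, 0.1159]
tool_rot: [-0.701, -0.084, 0.089, 0.702]
force: [-6.5, -0.3, 1.7]
finger_gap: 0.266
```

```bash
python3 -m handwheel '[0.1,0,0,0,0,0,1.5,0.1,0,0,0,0,0,1.5]'
```

```text
t: 26.83
tcp_pos: [0.5447, -0.0525, 0.1158]
tool_rot: [-0.701, -0.084, 0.089, 0.702]
force: [-7.5, -0.6, 1.5]
finger_gap: 0.267
```

```bash
python3 -m handwheel '[0.1,0,0,0,0,0,1.5,0.2,0,0,0,0,0,1.5]'
```

```text
t: 27.0
tcp_pos: [0.545, -0.0522, 0.1156]
tool_rot: [-0.701, -0.083, 0.091, 0.702]
force: [-11.7, -3.8, 3.3]
finger_gap: 0.26
```

```bash
python3 -m handwheel '[0.1,0,0,0,0,0,1.5,0.2,0,0,0,0,0,1.5]'
```

```text
t: 27.17
tcp_pos: [0.5471, -0.0517, 0.1157]
tool_rot: [-0.701, -0.083, 0.09, 0.702]
force: [-6.7, -1.8, 3.2]
finger_gap: 0.265
```

```bash
python3 -m handwheel '[0.1,0,0,0,0,0,1.5,0.2,0,0,0,0,0,1.5]'; python3 - <<'E'
from clip import *
plan([.5462,-.0525,.1165],np.deg2rad(104)); s=snap('wrist','w21.png'); measure(s,(270,220,370,340),'w21c.png')
E
```

```text
t: 27.33
tcp_pos: [0.5517, -0.0508, 0.1161]
tool_rot: [-0.701, -0.085, 0.088, 0.702]
force: [-4.7, 2.3, 1.6]
finger_gap: 0.265
row [-0.58 -0.04 -0.03] [-0.002  0.001 -0.004] | tcp [ 0.5517 -0.0508  0.1161] t 27.3333 F [-4.7   2.29  1.62] q [-0.29  0.58  1.7  -0.    0.86 -2.11] gap 0.265
```

View pics/w21c.png

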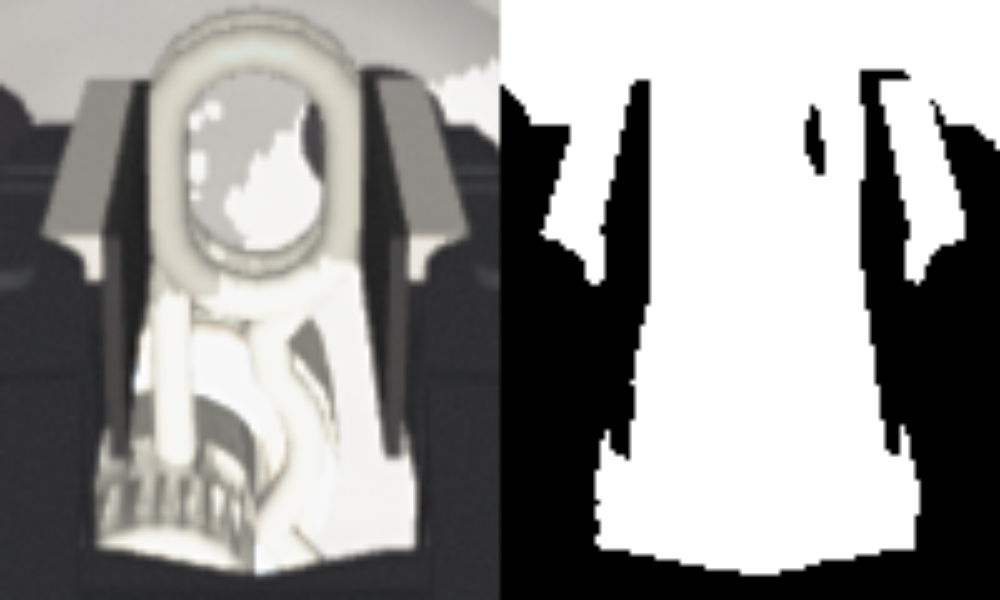

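```bash
python3 -m handwheel '[0.1,0,0,0,0,0,1.5,0.2,0,0,0,0,0,1.5]'
```

```text
t: 27.55
tcp_pos: [0.5555, -0.0501, 0.1162]
tool_rot: [-0.701, -0.086, 0.087, 0.702]
force: [-0.5, 4.7, 0.0]
finger_gap: 0.266
```

```bash
python3 -m handwheel '[0.1,0,0,0,0,0,1.5,0.2,0,0,0,0,0,1.5]'
```

```text
t: 27.72
tcp_pos: [0.5595, -0.0494, 0.1166]
tool_rot: [-0.702, -0.088, 0.085, 0.702]
force: [1.5, 5.6, -1.1]
finger_gap: 0.266
```

```bash
python3 -m handwheel '[0.1,0,0,0,0,0,1.5,0.2,0,0,0,0,0,1.5]'
```

```text
t: 27.88
tcp_pos: [0.5617, -0.0492, 0.1168]
tool_rot: [-0.702, -0.088, 0.085, 0.702]
force: [0.4, 4.8, -0.6]
finger_gap: 0.269
```

```bash
python3 -m handwheel '[0.1,0,0,0,0,0,1.5,0.1,0,0,0,0,0,1.5]'; python3 - <<'E'
from clip import *
plan([.5642,-.0480,.1165],np.deg2rad(104)); s=snap('wrist','w22.png'); measure(s,(270,220,370,340),'w22c.png'); snap('side','s22.png'); f=cv2.imread('pics/s22.png'); cv2.imwrite('pics/s22c.png',cv2.resize(f[130:230,220:340],None,fx=6,fy=6,interpolation=cv2.INTER_CUBIC))
p,m,st=tool(); C=(cloud(s)-p)@m; W=cloud(s)
reg=np.zeros((400,640),bool); reg[260:335,285:352]=1
mt=reg&(abs(W[...,2]-.1382)<.0025)
E_=[]
for v in range(270,331):
    u=np.nonzero(mt[v])[0]
    if len(u)>4: E_.append((u[0]-.5,v)); E_.append((u[-1]+.5,v))
P=((toplane(s,np.array(E_),.1385)-p)@m)[:,[0,2]]
from scipy.optimize import least_squares
r=least_squares(lambda c: np.hypot(P[:,0]-c[0],P[:,1]-c[1])-.0105,[.036,-.009],loss='soft_l1',f_scale=.0007); print('axle in tool x,z',r.x,len(P),r.cost)
E
```

```text
t: 28.05
tcp_pos: [0.5626, -0.0495, 0.1168]
tool_rot: [0.702, 0.088, -0.085, -0.702]
force: [1.2, 4.3, -0.2]
finger_gap: 0.265
row [0.19 0.03 0.11] [0.001 0.001 0.004] | tcp [ 0.5626 -0.0495  0.1168] t 28.05 F [ 1.22  4.26 -0.21] q [-0.29  0.59  1.68  0.    0.86 -2.1 ] gap 0.265
axle in tool x,z [ 0.03677612 -0.00783605] 52 1.0397834672545854e-05
```

View pics/w22c.png

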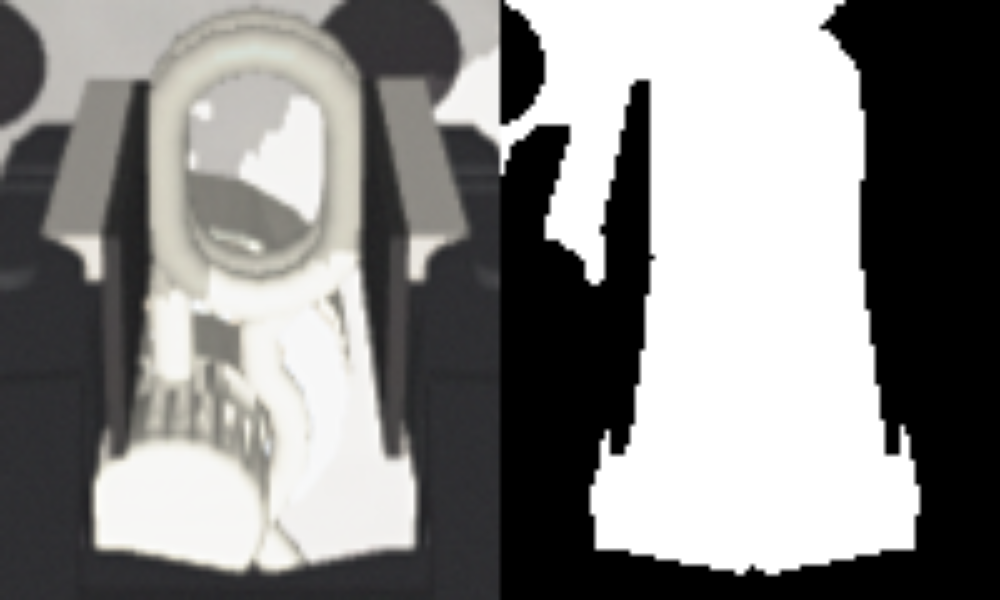

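View pics/s22c.png

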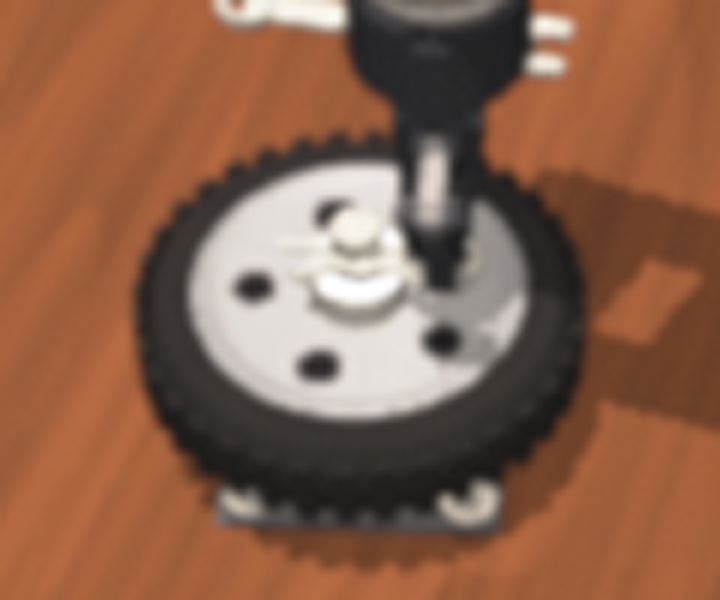

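```bash
python3 -m handwheel '[0,0,0.05,0,0,0,1.5,0,0,0.1,0,0,0,1.5]' 20; python3 -m handwheel '[0,0,0,0,0,0,2.8,0,0,0,0,0,0,3.2,0,0,0,0,0,0,4,0,0,0,0,0,0,4,0,0,0,0,0,0,4]'; python3 -m handwheel '[0,-1,0,0,0,0,4,0,-2,0,0,0,0,4,0,-4,0,0,0,0,4,0,-8,0,0,0,0,4,0,-11,0,0,0,0,4,-2,-14,0,0,0,0,4,-2,-14,0,0,0,0,4]'; python3 - <<'E'
from clip import *
s=snap('wrist','w23.png'); f=snap('side','s23.png')['frame'][:,:,::-1]; cv2.imwrite('pics/s23c.png',cv2.resize(f[130:230,220:340],None,fx=6,fy=6,interpolation=cv2.INTER_CUBIC))
plan([.5,-.05,.25])
E
```

```text
t: 28.32
tcp_pos: [0.5624, -0.0491, 0.1169]
tool_rot: [0.702, 0.088, -0.085, -0.701]
force: [2.3, 3.7, -0.0]
finger_gap: 0.267
t: 28.73
tcp_pos: [0.5604, -0.0492, 0.1165]
tool_rot: [0.702, 0.086, -0.086, -0.702]
force: [-0.5, -0.1, -0.5]
finger_gap: 0.47
t: 29.32
tcp_pos: [0.5424, -0.0546, 0.2638]
tool_rot: [0.704, 0.09, -0.083, -0.7]
force: [0.0, -0.7, -0.1]
finger_gap: 0.468
row [-3.95  0.88  1.38] [0. 0. 0.] | tcp [ 0.5416 -0.0538  0.259 ] t 29.4167 F [-0.41 -0.37 -0.4 ] q [-0.3   0.37  1.6  -0.    1.17 -2.12] gap 0.462
```

View pics/w23.png

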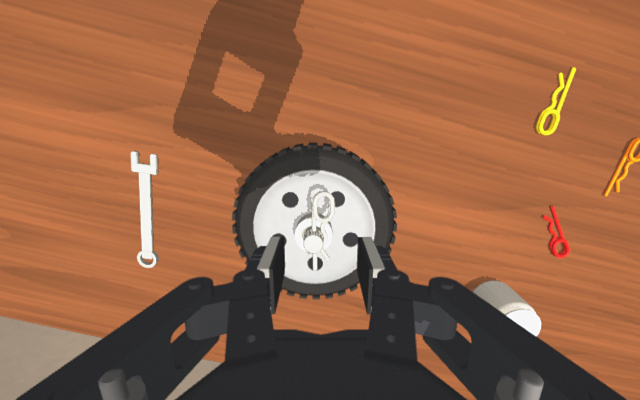

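View pics/s23c.png

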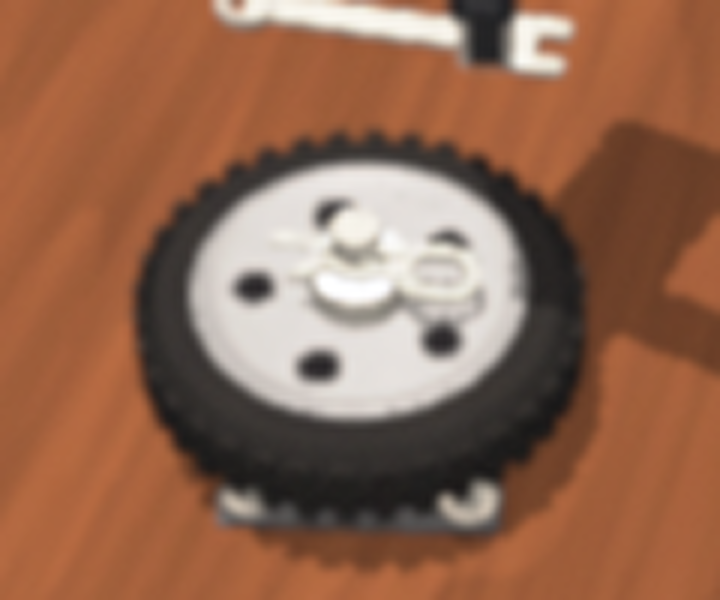

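```bash
python3 -m handwheel '[4,3,0,0,0,0,4,4,3,0,0,0,0,4,4,3,0,0,0,0,4]'; python3 - <<'E'
from clip import *
s=snap('wrist','w24.png'); W=cloud(s); f=s['frame']; c=proj(s,[[.59,-.05,.125]])[0].astype(int); print(c)
x,y=c; cv2.imwrite('pics/w24c.png',cv2.resize(f[y-40:y+40,x-40:x+40,::-1],None,fx=7,fy=7,interpolation=cv2.INTER_CUBIC)); print(x-40,y-40)
print(manip.sense()['force'])
E
```

```text
t: 29.67
tcp_pos: [0.5798, -0.043, 0.2232]
tool_rot: [-0.701, -0.085, 0.089, 0.703]
force: [-0.4, -0.5, 0.2]
finger_gap: 0.468
[310 208]
270 168
[-1.7221153  -0.22685736  0.44537988]
```

View pics/w24c.png

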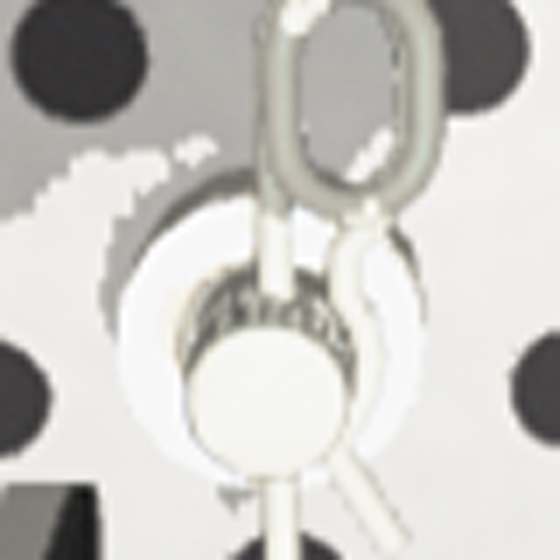

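```bash
python3 - <<'E'
from clip import *
s=manip.snapshot('wrist'); W=cloud(s)
e=toplane(s,[320.7,182.3],.128)[0]; a=toplane(s,[308.6,225.1],.1385)[0]; d=(a-e)[:2]; t=np.deg2rad(14); print(e,a,'along',d@[np.cos(t),np.sin(t)],'lat',d@[-np.sin(t),np.cos(t)])
print('leg z',W[int(168+240/7),int(270+276/7)],'eye top',W[int(168+100/7),int(270+425/7)],'washer top',W[int(168+420/7),int(270+400/7)])
E
```

```text
[ 0.56240201 -0.04665681  0.128     ] [ 0.60128094 -0.04825155  0.1385    ] along 0.0373382628649939 lat -0.010953038842672508
leg z [ 0.58370325 -0.05256007  0.12568588] eye top [ 0.56132713 -0.03799895  0.12169267] washer top [ 0.61574307 -0.0262363   0.09603892]
```

```bash
python3 -m handwheel '[0,0,0,0,0,0,4,0,0,0,0,0,0,4]'; python3 -c "
from station import manip; print(manip.sign_off())"
```

```text
t: 29.93
tcp_pos: [0.5794, -0.0439, 0.2268]
tool_rot: [0.702, 0.086, -0.087, -0.702]
force: [0.2, -0.0, 0.3]
finger_gap: 0.469
the job is handed in; nothing more can be done
None
```

The washer is on the hub, the cotter is snapped over the axle and released, and I handed the job in at about 30 s. The hand-in reported no verdict.

**What I did:**
- **Washer:** I picked it up and lowered it over the axle onto the hub.
- **Hole:** I found its direction (about 14°) from the depth image and the flange edges. I found its height by touching the leg lightly on the axle's end.
- **Cotter:** I pushed the leg in along +x. Resistance rose to about 13 N at the wrist, then suddenly eased as the bow snapped over. I let go and backed off.

**Last checks:**
- **Pictures:** They show the leg out on both sides of the axle, the bow around it and the washer flat.
- **Seat point:** It measured about 1.3 mm from the axle's axis along the leg and 1 mm sideways, against a limit of 5 mm.
- **Height:** The leg is about 15.5 mm above the hub face.
- **Robot and bystanders:** The robot was clear, with no force beyond sensor noise. I never touched the tin, spanner or tray, though I did not measure them again.

**What disagreed or went wrong:**
- **Fingertips:** They sat about 10 mm behind the reported TCP, not 17 mm ahead as stated, so my first grip closed above the washer.
- **Bench contact:** On a later try the fingertips pressed the bench, and the wrist read about 40 N for a moment. That is right at the 40 N limit for the arm or gripper body; the contact was at the tips, so I can't say whether it counts.
- **Final depth samples:** The two I took on the washer and the eye missed their targets, so the washer's flatness rests on the pictures alone.
- **Bow spread:** I judged it from the pictures and the force drop; it was not measured.

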